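# Put the last piece in the specimen case, close it and lock the latch

## Robot

A 6-joint arm with a two-finger parallel gripper is mounted at the origin on the work surface. World frame = base frame: x ahead of the robot, y to its left, z up, the work surface at z = 0. Lengths are in mm, angles in rad, forces in N, time in s.
With the tool pointing down it reaches from about 200 to 875 mm from the base axis. Payload 3.4 kg.
Tool frame: the origin (TCP) lies between the finger pads; the fingertips stand r.tip_reach ahead of it and the grasp point (between the pads) lies 2 mm behind it (r.tip_reach is the distance from the TCP to the fingertips, in mm); z points along the fingers, y is the direction in which the jaws open and shut (so a half turn about z gives the same grasp; the last joint's range is limited). The gripper opens to 94 mm and grips with 3 to 60 N. Pads are 16 mm wide; open, the fingers measure 119 mm over their backs; the gripper's body (75 mm by 177 mm) begins 78 mm behind the grasp point.
Start: joints at [1.059, 0.276, 1.505, -0, 1.361, -0.121], TCP at [219.053, 531.676, 222.493] pointing down, gripper open.
Joint ranges: [-2.89, 2.89], [-0.75, 2.08], [0.22, 2.7], [-1.18, 4.32], [0.11, 2.71], [-2.7, 2.7]. Speed limits (rad/s): [2.57, 2.57, 3.14, 3.14, 3.14, 3.14].

## Interface

Orientations are given as a unit quaternion [w, x, y, z].
In Python, from rig import observe, vision, workorder, r gives the robot as it stands.
- The arm moves only by the tool carry_out, never from a script. Its argument "plan" is a list of rows, each an object with "xyz": the shift along the world's x, y, z in cm, a list of three; "turn": the turn about the world's z in rad. In form: [{"xyz": [x, y, z], "turn": turn}, ...]. A call has 1 to 20 rows; each row shifts and turns the commanded pose from where the row before left it; what a row does not reach is not made up. A row lasts 1/12 s, in which the tool goes at most 41.7 mm and 7.16 degrees, less where a joint would pass 70% of its speed; a pose out of reach is approached as far as the arm can. A call with a gripper value outside its range is refused whole. "hand" is the finger opening in cm, from 0 to 9.4, set as the call begins (left out, the last holds). The fingers move at their own pace and stop on an object; the grip force is fixed at half the most. Time passes only in rows, so rows that do not move let the fingers close. It gives the time, the measured TCP pose, the force and the opening at its end, in the units of the state.
- observe(): the state, without advancing time (a new reading comes with each control period).
- vision.capture(name): name is "scene" or "side" or "wrist"; returns a dict with "frame" (384x512x3 uint8, red, green, blue), "fx", "fy", "cx", "cy" (pixels), "eye" and "orientation" of the camera in the world. Camera axes: x right, y down, z forward; pixel columns grow to the right and rows downward; lengths in mm; the calibration is good to about 2 mm. A picture is of the moment at which its call begins. There is no depth.
- workorder.finish_job(): hands the job in, once; it reports no verdict.
Trained networks look in a picture, given as the dict that the camera call returned (one of the last four; its "shot" number tells which), for a name from the list of things; names that differ only in an ending like _2 or _b are one class to them, and where a whole thing is asked for, a point or a joint stands for the part that bears it (a point fixed in the world has none). Each returns a list of dicts, best first, with "p" (0 to 1); they miss things now and then, are a little off and sometimes report something else, mostly with a low value. They report only what shows in the picture. A call takes as long as a camera call. They do not tell look-alikes from the thing itself.
- vision.find_in(target, picture): "rect" ([left, top, right, bottom] in pixels, round what is visible of it).
- vision.outline_of(target, picture): "region" (384x512 bool, what is visible of it) and "rect" ([left, top, right, bottom] in pixels, round what is visible of it).
The state is a dict: "time": time; "qpos": joint angles; "joint_velocities": joint speeds; "effort": joint torques, N m; "tool_pos": TCP position; "tcp_rot": TCP orientation; "force": force on the tool from outside, world axes, zero at the start; "ft_torque": the same for the moment, N m; "width": finger opening in mm.
Only numpy, scipy, OpenCV 4.12 (cv2) and the standard library are available. Lean on these libraries where they do the work, as an engineer would, in place of code of your own. Each camera call takes 0.05 s, during which the arm holds its last target.

## Task

Set the little round jasperware box upright in the one empty well of the specimen case, without dropping it and without disturbing the other pieces, then lower the glazed lid until it is fully shut, without letting it slam. Then lock the lid for carriage with the brass knob on its front rail: pull the knob out, turn it a quarter turn clockwise until it stops, and push it fully back in. Let go, and leave the cups, the dish and the hammer on the table as they are.

Things in the scene. Friction and masses are not known exactly. Their poses are not given: they have to be found in the camera images.
- case: Fixed mahogany specimen case, 200 deep (x), 284 wide (y), walls 10 thick, 66 high in front (-x, robot side) rising at 25 deg to 159 behind. Origin: middle of its underside, z up. Floor 18 above the table, with ridges 8 high making 2 rows of 3 wells (each 87 in x, 84 in y). The open lid hangs over the wells: reach in from the front, tool leaning 25 to 40 deg (fingers ahead and down).
- empty_well: The one well that holds nothing, always in the front row (centres at x -46.5, y -90, 0 or 90 in the case's frame). Origin: centre of its floor, 18 above the table; axes as the case's. Wells beside it hold loose pieces 9 to 10 tall, those behind up to 30 tall. Ridges between wells are 8 high.
- trinket_box: Loose blue-and-white jasperware trinket box, upright, a plain cylinder 36 across and 34 tall with a fixed lid, about 60 g, standing on the table to the right of the case. Origin: centre of its underside; z up.
- lid (a joint): Lid angle in rad: 0 fully shut, grows as it opens (starts at about 1.08 to 1.22). Stiff hinge (1 N m of friction; lid 0.6 kg): the lid stays where it is left and takes about 3 N at the front edge to push down.
- lid_hinge (a point): Middle of the lid's hinge axis, at the back top edge of the case (100 behind the case's centre, 159 above the table); the axis runs along the case's y. Axes as the case's.
- lid_front (a point): Middle of the lid's front edge, on its upper face; moves with the lid. x runs up the lid from front edge to hinge, y along the edge, z out of the upper face. Lid 14 thick, 225 from edge to hinge, 284 wide; hinge axis in the plane of its lower face. Wooden front rail 48 wide, then glass. Shut, the lid slopes 25 deg: its z leans 25 deg from vertical toward the robot.
- knob_grip (a point): Middle of the brass latch knob's grip, on its axis, 24 above the lid's upper face when pushed in. z points out of the lid (the way to pull); the raised pointer rib on top points to -x. Fluted round head 30 across, 9 to 33 above the lid, over a collar 29 across whose slot holds a cross pin that stops it turning until pulled. Axis mid front rail, 28 behind the lid's front edge.
- latch_pull (a joint): How far the knob is pulled out, m: 0 pushed in, 0.008 at its stop; free to turn above about 0.005. It moves with about 3 N of friction and stays where it is left. With the lid shut, pulling much beyond 8 N lifts the lid.
- latch_turn (a joint): Knob angle in rad: 0 unlocked (pointer along the front rail to the right, the case's -y), 1.571 locked, at its stop (pointer to the front edge, toward the robot); grows clockwise seen from outside. Friction about 0.03 N m. Turns a tongue under a keeper inside the front wall; the lid cannot shut with the tongue out. The knob goes back in only at either end of its turn (within about 0.1 rad).
- medallion: Loose round jasperware medallion 48 across, 9 thick, in a front well: leave it. Origin: centre of its underside.
- tile: Loose square white tile 46 x 46 x 9, in a front well: leave it. Origin: centre of its underside.
- salt_bowl: Loose small bowl 48 across, 22 tall, in a rear well: leave it. Origin: centre of its underside.
- stopper: Loose porcelain stopper 36 across, 30 tall, in a rear well: leave it. Origin: centre of its underside.
- napkin_ring: Loose glazed ring 44 across, 28 tall, in a rear well: leave it. Origin: centre of its underside.
- coffee_can_a: Gold-rimmed straight-sided porcelain cup 62 across and 62 tall, with a handle at its +y: leave it. Origin: centre of its underside.
- coffee_can_b: The other such cup: leave it. Origin: centre of its underside.
- butter_pat: Green majolica dish 80 across, 12 tall: leave it. Origin: centre of its underside.
- hammer: Small hammer 220 long with a steel head (+x end) and a beech handle, lying on the table: leave it. Origin: under its middle.
Things that resemble listed ones, but are neither listed nor needed, are in the scene too. Of the things that look like the trinket_box, the larger one is meant.

How it is judged:
By the outcome, as a careful person would: the job done as asked, in the order asked, and still so for the second after the job is handed in, with the robot touching nothing.
It also fails if it takes over 72 s, if anything falls off the work surface, if the arm or the gripper's body presses on something with over 40 N, if the wrist force passes 120 N, or if a joint passes its speed limit or range.

## Working session

There is one attempt and no reset: what is moved stays moved. The work goes in short steps, Python scripts to look and compute and a tool call to move; the robot and the scene stay as the last step left them, time stands still between calls to the robot, and variables do not carry over. Pictures are saved under pics/ and viewed, and the job is handed in when it is done.

Besides the shell and the picture viewer there is one more tool, called after ">>>" by a JSON object that holds its "name" and its "arguments". carry_out: Moves the arm, as the interface text tells. Its arguments: {"type":"object","properties":{"plan":{"type":"array"},"hand":{"type":"number"}},"required":["plan"]}

```bash
ls -la; mkdir -p pics
cat > h.py <<'E'
import numpy as np,cv2
from rig import observe, vision, workorder, r
def cap(n,fn=None):
    p=vision.capture(n)
    if fn: cv2.imwrite('pics/%s.png'%fn,p['frame'][:,:,::-1])
    return p
from scipy.spatial.transform import Rotation as R
def Rm(q): return R.from_quat([q[1],q[2],q[3],q[0]]).as_matrix()
def ray(p,u,v):
    d=Rm(p['orientation'])@np.array([(u-p['cx'])/p['fx'],(v-p['cy'])/p['fy'],1.]); return np.array(p['eye']),d/np.linalg.norm(d)
def onz(p,u,v,z):
    e,d=ray(p,u,v); return e+d*(z-e[2])/d[2]
def proj(p,X):
    c=Rm(p['orientation']).T@(np.array(X,float)-np.array(p['eye'])); return np.array([p['fx']*c[0]/c[2]+p['cx'],p['fy']*c[1]/c[2]+p['cy']])
def tri(obs):
    A=np.zeros((3,3));b=np.zeros(3)
    for p,u,v in obs:
        e,d=ray(p,u,v);M=np.eye(3)-np.outer(d,d);A+=M;b+=M@e
    return np.linalg.solve(A,b)
E
python3 - <<'E'
from h import *
print(observe()); print(r, [a for a in dir(r) if a[0]!='_'], r.tip_reach)
for n in ['scene','side','wrist']:
    p=cap(n,n+'0'); print(n,{k:v for k,v in p.items() if k!='frame'})
E
```

```text
total 12
drwxr-xr-x  3 agent agent 4096 Dec  7 16:42 .
drwxr-xr-x 23 root  root  4096 Dec  7 16:41 ..
drwxr-xr-x  2 agent agent 4096 Dec  7 16:42 pics
{'time': 0.0, 'qpos': array([ 1.05898900e+00,  2.76591620e-01,  1.50609951e+00,  9.81112245e-06,
        1.36067369e+00, -1.20972646e-01]), 'joint_velocities': array([-8.73196983e-04,  6.38083012e-04,  7.96953383e-05,  3.99832118e-04,
       -3.36231530e-04,  1.03084438e-03]), 'effort': array([ 8.88774994e-04, -4.04587519e+01, -2.37233555e+01,  7.06036133e-02,
        3.43709439e-02, -1.56249357e-04]), 'tool_pos': array([218.78393985, 531.19083712, 221.6200271 ]), 'tcp_rot': array([-2.80252274e-04,  1.94176879e-01,  9.80966133e-01, -8.40608810e-04]), 'force': array([-0.3050354 ,  0.58409347,  0.30285222]), 'ft_torque': array([-0.00524655,  0.01946166, -0.01410752]), 'width': 93.84811711070081}
<Robot object at 0x7f44a0d63e00> ['Unreachable', 'tip_reach'] 17.0
scene {'fx': 388.91791992244015, 'fy': 388.91791992244015, 'cx': 259.1038787042138, 'cy': 188.55823088957285, 'eye': array([  28.91952091,  454.78026448, 1167.18343218]), 'orientation': array([ 0.1157729 , -0.39291613,  0.87574006, -0.25552475]), 'shot': 1}
side {'fx': 466.2745974705142, 'fy': 466.2745974705142, 'cx': 262.20837780147764, 'cy': 193.98116034395696, 'eye': array([-152.69929192, -701.3165709 ,  846.90898286]), 'orientation': array([-0.41982824,  0.83359323, -0.32317546,  0.15628243]), 'shot': 2}
wrist {'fx': 345.22645242342804, 'fy': 345.22645242342804, 'cx': 256.31468256934846, 'cy': 190.24532114182227, 'eye': array([146.55845904, 561.69511077, 383.57557658]), 'orientation': array([0.11224651, 0.82306941, 0.55181411, 0.07388265]), 'shot': 3}
```

View pics/scene0.png

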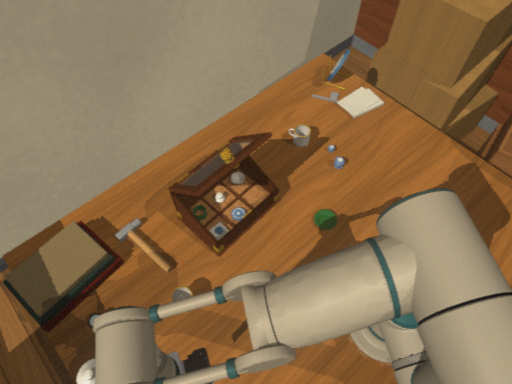

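View pics/side0.png

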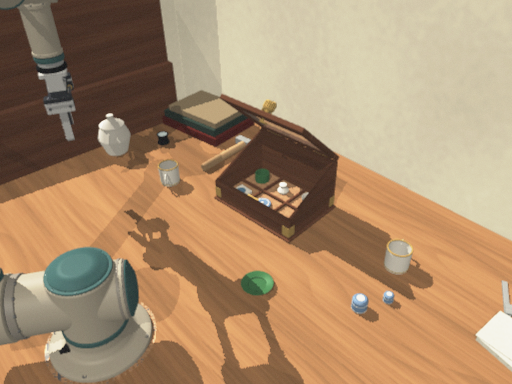

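View pics/wrist0.png

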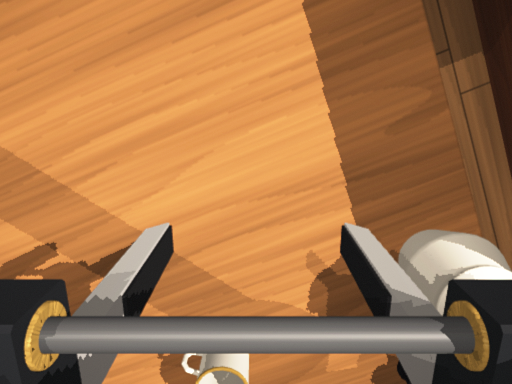

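Run:
```python
from h import *
p=cap('side');q=cap('scene')
for pp in (p,q):
    print(Rm(pp['orientation'])[:,2])
    for n in ['case','trinket_box','lid','knob_grip','medallion','tile','salt_bowl','stopper','napkin_ring','coffee_can_a','butter_pat','hammer']:
        print(n,[(np.round(d['rect'],1).tolist(),round(d['p'],2)) for d in vision.find_in(n,pp)][:4])
f=q['frame'][110:270,140:370]; cv2.imwrite('pics/sc_z.png',cv2.resize(f,None,fx=3.4,fy=3.4,interpolation=cv2.INTER_CUBIC)[:,:,::-1])
f=p['frame'][80:330,190:430]; cv2.imwrite('pics/si_z.png',cv2.resize(f,None,fx=2.4,fy=2.4,interpolation=cv2.INTER_CUBIC)[:,:,::-1])
w=cap('wrist'); print(Rm(w['orientation']))
```

```text
[ 0.53190832  0.59891867 -0.5986401 ]
case [([264.4, 99.9, 278.8, 108.7], 0.5)]
trinket_box [([350.6, 296.3, 367.1, 311.9], 0.78)]
lid [([219.4, 92.2, 340.8, 161.7], 0.58)]
knob_grip [([265.4, 98.4, 275.5, 107.5], 0.5), ([204.1, 132.7, 248.8, 171.1], 0.28)]
medallion [([256.6, 197.5, 270.8, 204.7], 0.63)]
tile [([240.5, 185.3, 253.2, 193.7], 0.44)]
salt_bowl []
stopper [([280.7, 181.5, 288.4, 194.1], 0.61), ([255.9, 196.1, 270.6, 206.3], 0.47), ([202.6, 137.2, 249.4, 170.0], 0.16)]
napkin_ring [([221.3, 94.2, 338.9, 158.8], 0.37)]
coffee_can_a [([383.0, 236.7, 413.3, 274.9], 0.91), ([158.0, 157.0, 180.6, 187.2], 0.83)]
butter_pat [([244.4, 271.5, 274.8, 294.6], 0.75)]
hammer [([203.8, 136.0, 249.3, 169.7], 0.89)]
[ 0.40357353 -0.35656843 -0.84260748]
case [([170.5, 135.5, 280.0, 256.7], 0.87)]
trinket_box [([326.1, 140.7, 336.3, 153.5], 0.6)]
lid [([168.4, 132.9, 272.7, 194.0], 0.79)]
knob_grip [([219.6, 150.4, 233.9, 160.1], 0.42)]
medallion [([229.3, 206.5, 250.5, 223.5], 0.56)]
tile [([213.3, 221.2, 227.2, 242.1], 0.66), ([248.3, 187.7, 268.6, 206.7], 0.35), ([214.2, 189.0, 227.9, 204.6], 0.24)]
salt_bowl []
stopper [([214.3, 190.2, 231.6, 205.1], 0.52)]
napkin_ring [([194.4, 203.8, 206.7, 217.3], 0.59), ([330.5, 159.3, 343.7, 167.8], 0.47)]
coffee_can_a [([168.6, 283.8, 193.3, 299.9], 0.76), ([294.2, 123.4, 312.0, 149.4], 0.53)]
butter_pat [([314.7, 210.6, 338.0, 232.0], 0.81)]
hammer [([114.6, 220.9, 172.6, 273.2], 0.63), ([169.6, 133.9, 279.4, 254.9], 0.34)]
[[ 3.80087875e-01  8.91558672e-01  2.46285082e-01]
 [ 9.24950196e-01 -3.66197884e-01 -1.01814755e-01]
 [-5.84751828e-04  2.66499989e-01 -9.63834744e-01]]
```

View pics/sc_z.png

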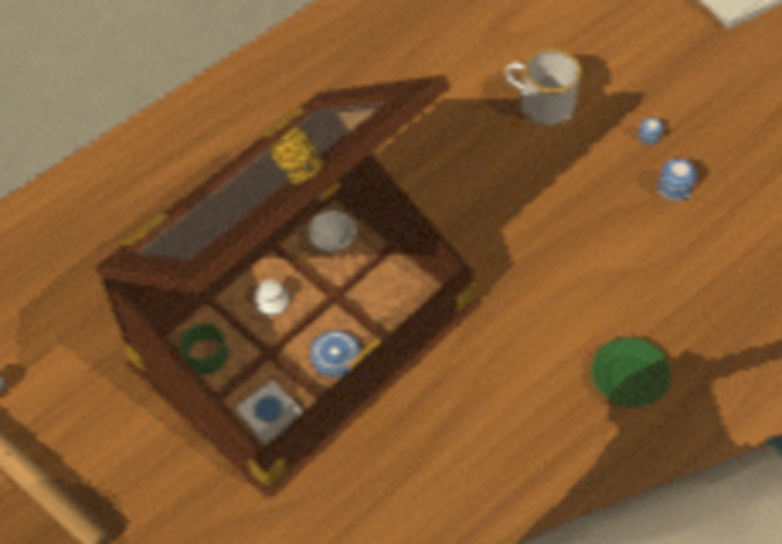

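View pics/si_z.png

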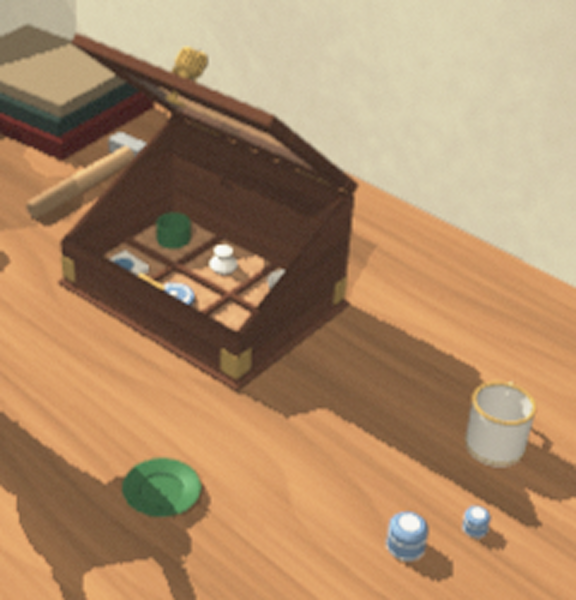

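```bash
cat > fit.py <<'E'
from h import *
from scipy.optimize import least_squares
c=lambda u,v:(140+u/3.4,110+v/3.4)
s=lambda u,v:(190+u/2.4,80+v/2.4)
def case(X,P): 
    x,y,a=X[:3];P=np.array(P,float);C,S=np.cos(a),np.sin(a)
    return np.array([x+C*P[0]-S*P[1],y+S*P[0]+C*P[1],P[2]])
def lidpt(X,d,yy,h): # d from hinge towards edge, h above lower face
    t=X[3]-np.deg2rad(25)
    return case(X,[100-d*np.cos(t)-h*np.sin(t)*1,yy,159+d*np.sin(t)+h*np.cos(t)])
E
cat >> fit.py <<'E'
# normal of lid: at shut leans toward the robot(-x): t=-25deg -> n=(-sin25,.,cos25) ; d dir=(-cos t,sin t); n=(sin t,cos t)
def lidpt(X,d,yy,h):
    t=X[3]-np.deg2rad(25)
    return case(X,[100-d*np.cos(t)+h*np.sin(t),yy,159+d*np.sin(t)+h*np.cos(t)])
E
cat > f1.py <<'E'
from fit import *
q=cap('scene');p=cap('side')
obs=[(q,[-100,142,0],c(266,494)),(q,[-100,-142,66],c(472,268)),(q,[-100,142,66],c(262,458)),
(p,[-100,-142,66],s(238,338)),(p,[-100,142,66],s(64,243)),(p,[100,-142,159],s(352,190)),(p,[-100,-142,0],s(238,385)),(p,[100,-142,0],s(345,300)),(p,[-100,142,0],s(62,285))]
lo=[(p,(225,142,14),s(76,38)),(p,(225,-142,14),s(272,122)),(q,(225,142,14),c(188,292)),(q,(225,-142,14),c(448,80))]
f=lambda X:np.concatenate([proj(o[0],case(X,o[1]))-o[2] for o in obs]+[proj(o[0],lidpt(X,*o[1]))-o[2] for o in lo])
r_=least_squares(f,[500,50,0.1,1.15],loss='soft_l1')
print(r_.x); print(f(r_.x).reshape(-1,2).round(1))
X=r_.x
def draw(pp,fn,X,box,k):
    im=cv2.resize(pp['frame'][:,:,::-1],None,fx=k,fy=k,interpolation=cv2.INTER_CUBIC)
    L=[]
    C=[[-100,142,0],[-100,-142,0],[100,-142,0],[100,142,0],[-100,142,66],[-100,-142,66],[100,-142,159],[100,142,159]]
    for a,b in [(0,1),(1,2),(2,3),(3,0),(4,5),(5,6),(6,7),(7,4),(0,4),(1,5),(2,6),(3,7)]: L.append((case(X,C[a]),case(X,C[b])))
    D=[(225,142,14),(225,-142,14),(0,-142,14),(0,142,14)]
    for i in range(4): L.append((lidpt(X,*D[i]),lidpt(X,*D[(i+1)%4])))
    for y in (-135,-47,47,135)[0:0]: pass
    for a,b in L:
        A=proj(pp,a)*k+k/2;B=proj(pp,b)*k+k/2
        cv2.line(im,tuple(int(v) for v in A),tuple(int(v) for v in B),(0,255,0),1)
    x0,y0,x1,y1=[int(v*k) for v in box]
    cv2.imwrite('pics/%s.png'%fn,im[y0:y1,x0:x1])
draw(q,'fit_sc',X,(150,120,300,270),4); draw(p,'fit_si',X,(200,80,360,250),3.5)
def ctr(pp,rect): return (rect[0]+rect[2])/2,(rect[1]+rect[3])/2
a=vision.find_in('trinket_box',q)
print('box',tri([(p,358.85,304.1),(q,*c(677,180))]),tri([(q,331.2+0*1,147.1) ,(p,388.5,297.5)]))
print('knob',tri([(p,270,103.3),(q,226.8,155.2)]), lidpt(X,197,0,14+24))
print('can',tri([(p,398,256),(q,303,136.5)]))
print('butter',onz(p,259.6,283,6),onz(q,326.4,221.3,6))
E
python3 f1.py
```

```text
[5.99752976e+02 9.30186734e+01 9.21774115e-02 1.15189606e+00]
[[ 0.3 -0.9]
 [-0.9  0.1]
 [-0.5  1.2]
 [ 0.6  0.8]
 [-1.5 -1.5]
 [ 1.2  1. ]
 [ 0.   0.1]
 [-0.5  1.1]
 [ 0.9 -1.1]
 [-2.3 -0.1]
 [ 0.1 -0.3]
 [ 1.5 -0.2]
 [-0.7  0. ]]
box [ 468.52635657 -325.91619336   14.87429654] [ 537.2053353 -359.0089945   13.1190336]
knob [576.25232182  89.90850926 324.35702271] [576.10290626  90.83247589 316.91996335]
can [ 638.60562032 -305.31072397   34.92306383]
butter [ 350.78243132 -120.64049157    6.        ] [ 336.96519011 -118.67872722    6.        ]
```

View overlays.

View pics/fit_sc.png

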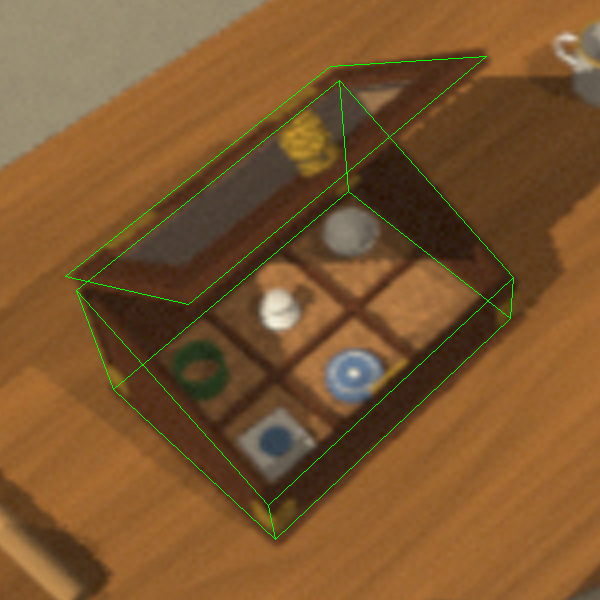

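View pics/fit_si.png

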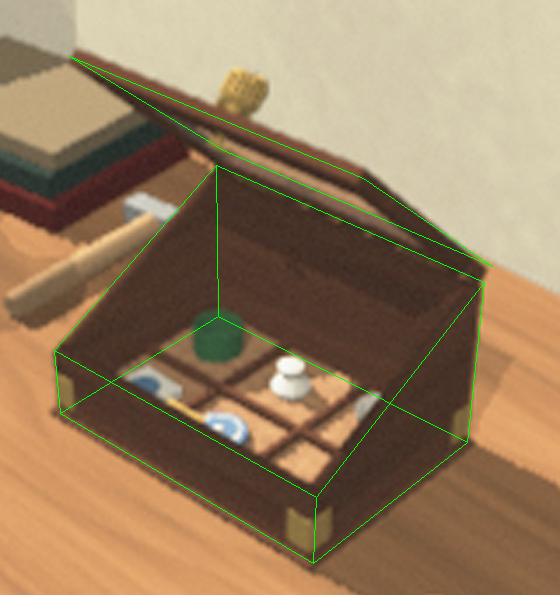

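>>> {"name": "carry_out", "arguments": {"plan": [{"xyz": [1.6, -3.0, 0.55], "turn": 0.0322}, {"xyz": [1.6, -3.0, 0.55], "turn": 0.0322}, {"xyz": [1.6, -3.0, 0.55], "turn": 0.0322}, {"xyz": [1.6, -3.0, 0.55], "turn": 0.0322}, {"xyz": [1.6, -3.0, 0.55], "turn": 0.0322}, {"xyz": [1.6, -3.0, 0.55], "turn": 0.0322}, {"xyz": [1.6, -3.0, 0.55], "turn": 0.0322}, {"xyz": [1.6, -3.0, 0.55], "turn": 0.0322}, {"xyz": [1.6, -3.0, 0.55], "turn": 0.0322}, {"xyz": [1.6, -3.0, 0.55], "turn": 0.0322}, {"xyz": [1.6, -3.0, 0.55], "turn": 0.0322}, {"xyz": [1.6, -3.0, 0.55], "turn": 0.0322}, {"xyz": [1.6, -3.0, 0.55], "turn": 0.0322}, {"xyz": [1.6, -3.0, 0.55], "turn": 0.0322}, {"xyz": [1.6, -3.0, 0.55], "turn": 0.0322}, {"xyz": [0, 0, 0], "turn": 0}], "hand": 0}}

```text
time: 2.98
tool_pos: [462.5, 76.7, 305.8]
tcp_rot: [0.002, -0.044, 0.999, -0.002]
force: [0.6, 0.4, 0.5]
width: 0.3
```

Run:
```python
from h import *
cap('wrist','w1'); p=cap('side','s1')
cv2.imwrite('pics/s1z.png',cv2.resize(p['frame'][30:280,180:400],None,fx=2.4,fy=2.4)[:,:,::-1])
```

```text
(no output)
```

View pics/w1.png

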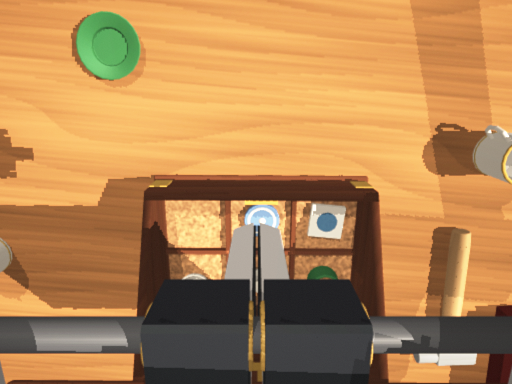

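View pics/s1z.png

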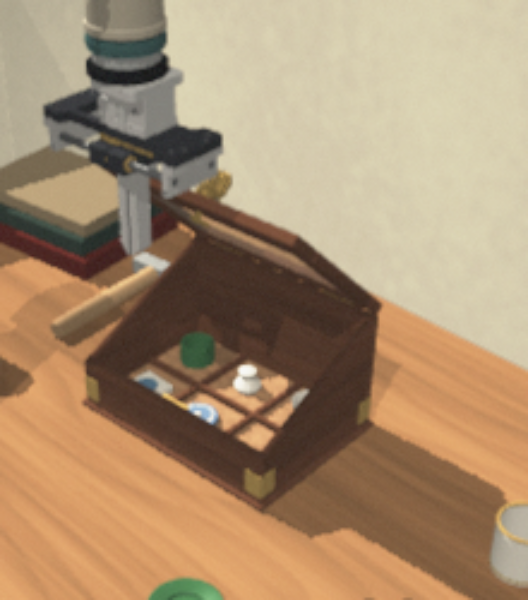

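>>> {"name": "carry_out", "arguments": {"plan": [{"xyz": [1.3, 0.12, 0.0], "turn": 0}, {"xyz": [1.3, 0.12, 0.0], "turn": 0}, {"xyz": [1.2, 0.11, 0.0], "turn": 0}, {"xyz": [1.0, 0.1, 0.0], "turn": 0}, {"xyz": [0.5, 0.05, 0.2], "turn": 0}, {"xyz": [0.5, 0.05, 0.2], "turn": 0}, {"xyz": [0.5, 0.05, 0.3], "turn": 0}, {"xyz": [0.5, 0.05, 0.3], "turn": 0}, {"xyz": [0, 0, 0], "turn": 0}]}}

```text
time: 3.83
tool_pos: [526.3, 88.3, 314.9]
tcp_rot: [-0.002, -0.046, 0.999, 0.0]
force: [-2.1, 0.3, -0.6]
width: 0.4
```

>>> {"name": "carry_out", "arguments": {"plan": [{"xyz": [0.4, 0.04, 0.3], "turn": 0}, {"xyz": [0.4, 0.04, 0.3], "turn": 0}, {"xyz": [0.4, 0.04, 0.3], "turn": 0}, {"xyz": [0.4, 0.04, 0.3], "turn": 0}, {"xyz": [0, 0, 0], "turn": 0}]}}

```text
time: 4.25
tool_pos: [539.0, 89.4, 327.2]
tcp_rot: [-0.005, -0.046, 0.999, -0.0]
force: [-9.0, -1.2, 3.7]
width: 0.5
```

Run:
```python
from h import *
p=cap('side','s2'); print(observe()['force'])
cv2.imwrite('pics/s2z.png',cv2.resize(p['frame'][30:280,180:400],None,fx=2.4,fy=2.4)[:,:,::-1])
```

```text
[-8.82157978 -0.50248316  2.53242296]
```

View pics/s2z.png

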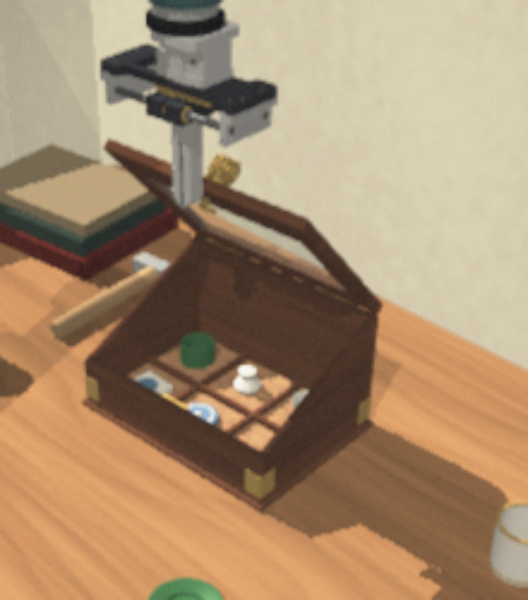

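>>> {"name": "carry_out", "arguments": {"plan": [{"xyz": [0.4, 0.04, 0.3], "turn": 0}, {"xyz": [0.4, 0.04, 0.3], "turn": 0}, {"xyz": [0.4, 0.04, 0.3], "turn": 0}, {"xyz": [0.4, 0.04, 0.3], "turn": 0}, {"xyz": [0.4, 0.04, 0.3], "turn": 0}, {"xyz": [0, 0, 0], "turn": 0}]}}

```text
time: 4.8
tool_pos: [559.4, 91.1, 343.2]
tcp_rot: [-0.003, -0.046, 0.999, -0.0]
force: [-9.9, -1.6, 4.9]
width: 0.5
```

>>> {"name": "carry_out", "arguments": {"plan": [{"xyz": [0.4, 0.04, 0.2], "turn": 0}, {"xyz": [0.4, 0.04, 0.2], "turn": 0}, {"xyz": [0.4, 0.04, 0.2], "turn": 0}, {"xyz": [0.4, 0.04, 0.2], "turn": 0}, {"xyz": [0.4, 0.04, 0.2], "turn": 0}, {"xyz": [0, 0, 0], "turn": 0}]}}

```text
time: 5.3
tool_pos: [579.5, 93.0, 354.5]
tcp_rot: [-0.002, -0.046, 0.999, -0.001]
force: [-9.6, -2.0, 8.4]
width: 0.7
```

>>> {"name": "carry_out", "arguments": {"plan": [{"xyz": [0.4, 0.04, 0.2], "turn": 0}, {"xyz": [0.4, 0.04, 0.2], "turn": 0}, {"xyz": [0.4, 0.04, 0.2], "turn": 0}, {"xyz": [0.4, 0.04, 0.2], "turn": 0}, {"xyz": [0.4, 0.04, 0.2], "turn": 0}, {"xyz": [0, 0, 0], "turn": 0}]}}

```text
time: 5.8
tool_pos: [599.3, 94.7, 363.9]
tcp_rot: [-0.003, -0.046, 0.999, -0.001]
force: [-10.8, -2.7, 7.9]
width: 0.3
```

Run:
```python
from h import *
p=cap('side','s3'); print(observe()['force'])
cv2.imwrite('pics/s3z.png',cv2.resize(p['frame'][10:260,180:400],None,fx=2.4,fy=2.4)[:,:,::-1])
cap('wrist','w3')
```

```text
[-10.54158006  -2.78011089   7.57971547]
```

View pics/s3z.png

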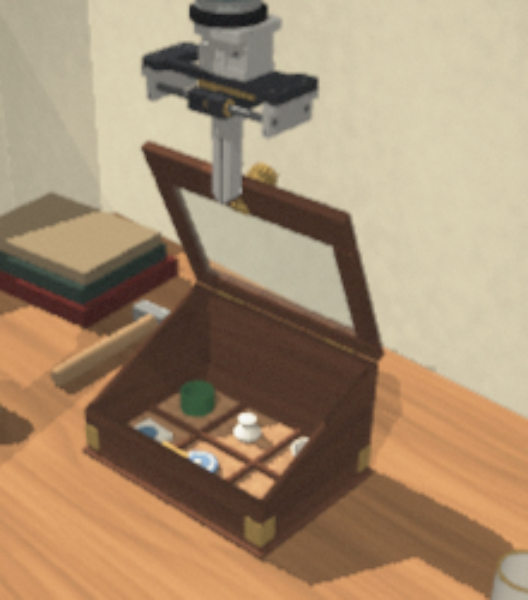

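View pics/w3.png

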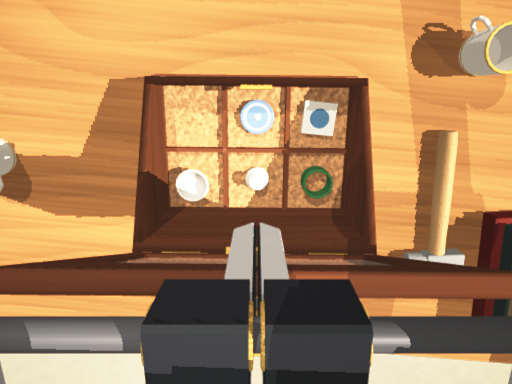

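```bash
cat > f2.py <<'E'
from fit import *
w=cap('wrist'); 
obs=[(w,[0,-45,26],(225,149)),(w,[0,45,26],(287.5,150)),(w,[-100,-142,66],(146.5,76.5)),(w,[-100,142,66],(367.5,78))]
f=lambda X:np.concatenate([proj(o[0],case(X,o[1]))-o[2] for o in obs])
r_=least_squares(f,[600,93,0.092])
print(r_.x,f(r_.x).round(1)); X=[600,93,.092]
print(f(X).round(1))
print('case-frame gripper', w['eye'])
E
python3 f2.py
python3 - <<'E'
import cv2
im=cv2.imread('pics/w3.png')[60:280,120:400]
cv2.imwrite('pics/w3z.png',cv2.resize(im,None,fx=2.8,fy=2.7))
E
```

```text
[5.97059028e+02 9.46226513e+01 8.47541691e-02] [ 0.4  1.2 -0.2  0.7 -1.6 -0.8  1.4 -0.5]
[-0.8  3.3 -1.6  2.3 -3.4  2.4 -0.8  0.9]
case-frame gripper [522.27488933  88.67457352 526.21339177]
```

View pics/w3z.png

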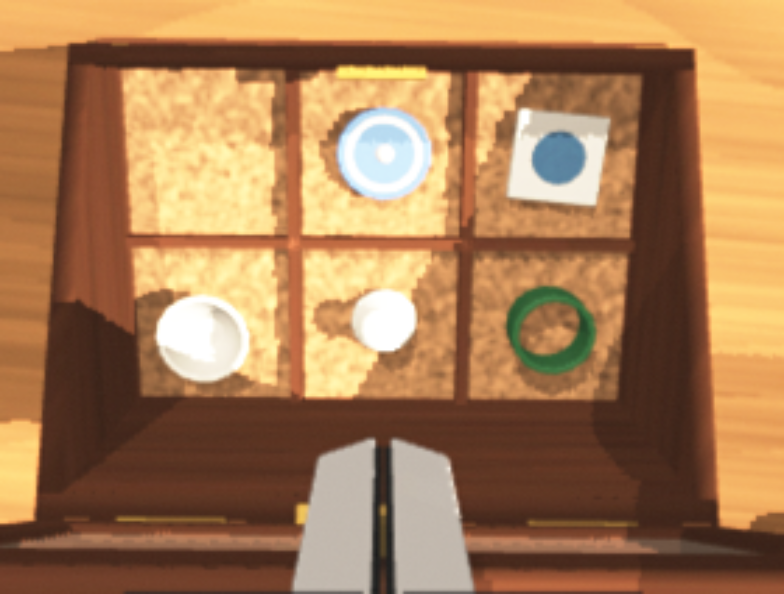

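>>> {"name": "carry_out", "arguments": {"plan": [{"xyz": [-2.5, -0.25, 0], "turn": 0}, {"xyz": [-2.5, -0.25, 0], "turn": 0}, {"xyz": [-0.65, -3.2, -1], "turn": 0}, {"xyz": [-0.65, -3.2, -1], "turn": 0}, {"xyz": [-0.65, -3.2, -1], "turn": 0}, {"xyz": [-0.65, -3.2, -1], "turn": 0}, {"xyz": [-0.65, -3.2, -1], "turn": 0}, {"xyz": [-0.65, -3.2, -1], "turn": 0}, {"xyz": [-0.65, -3.2, -1], "turn": 0}, {"xyz": [-0.65, -3.2, -1], "turn": 0}, {"xyz": [-0.65, -3.2, -1], "turn": 0}, {"xyz": [-0.65, -3.2, -1], "turn": 0}, {"xyz": [-0.65, -3.2, -1], "turn": 0}, {"xyz": [-0.65, -3.2, -1], "turn": 0}, {"xyz": [-0.65, -3.2, -1], "turn": 0}, {"xyz": [0, 0, 0], "turn": 0}, {"xyz": [0, 0, 0], "turn": 0}], "hand": 7}}

```text
time: 7.37
tool_pos: [468.3, -326.9, 231.6]
tcp_rot: [0.0, -0.044, 0.999, 0.0]
force: [-0.1, -0.1, 0.1]
width: 70.0
```

Run:
```python
from h import *
w=cap('wrist','w4'); print(observe()['tool_pos'],w['eye'])
D=vision.outline_of('trinket_box',w)
for d in D: print(d['rect'],d['p'],d['region'].sum())
d=D[0]
for z in (0,17,34): print(onz(w,(d['rect'][0]+d['rect'][2])/2,(d['rect'][1]+d['rect'][3])/2,z))
p=cap('side'); print([(x['rect'],x['p']) for x in vision.find_in('trinket_box',p)])
cv2.imwrite('pics/s4.png',p['frame'][:,:,::-1])
```

```text
[ 468.70049132 -325.73106614  232.14937098] [ 390.30815966 -333.13404927  393.39148516]
[243.1, 153.9, 274.9, 185.3] 0.63 950
[218.1, 209.4, 237.0, 231.2] 0.56 391
[ 473.55377186 -322.70089328    0.        ]
[ 469.95640013 -323.15175116   17.        ]
[ 466.3590284  -323.60260904   34.        ]
[([352.6, 295.4, 366.9, 315.6], 0.54), ([281.8, 207.0, 290.8, 214.2], 0.23)]
```

View pics/w4.png

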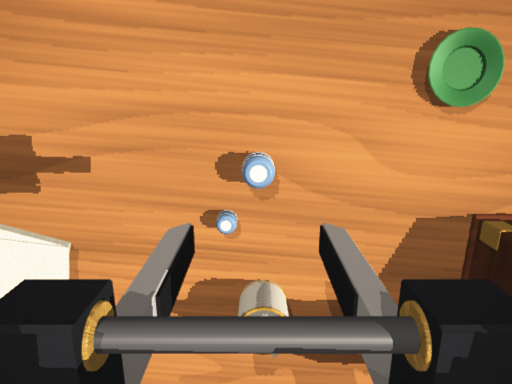

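View pics/s4.png

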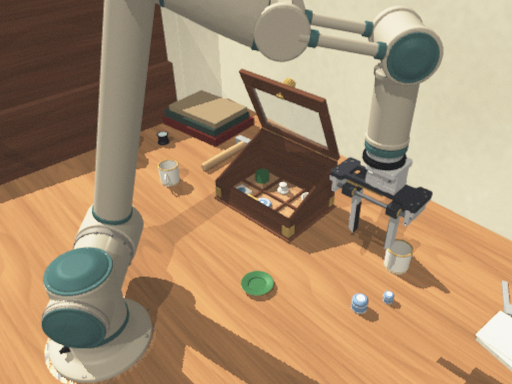

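>>> {"name": "carry_out", "arguments": {"plan": [{"xyz": [0, 0.05, -2.4], "turn": 0}, {"xyz": [0, 0.05, -2.4], "turn": 0}, {"xyz": [0, 0.05, -2.4], "turn": 0}, {"xyz": [0, 0.05, -2.4], "turn": 0}, {"xyz": [0, 0.05, -2.4], "turn": 0}, {"xyz": [0, 0, 0], "turn": 0}]}}

```text
time: 8.07
tool_pos: [466.7, -319.3, 108.4]
tcp_rot: [-0.003, -0.047, 0.999, 0.003]
force: [-0.2, -0.4, -0.5]
width: 69.9
```

Run:
```python
from h import *
w=cap('wrist','w5'); print(observe()['tool_pos'],w['eye'])
D=vision.outline_of('trinket_box',w)
for d in D: print(d['rect'],d['p'],d['region'].sum())
for z in (0,34): print(onz(w,258,205,z))
X=[468,-323,34]; print(proj(w,X))
im=cv2.resize(w['frame'][100:300,150:370],None,fx=2.7,fy=2.7)[:,:,::-1]
cv2.imwrite('pics/w5z.png',im)
```

```text
[ 467.81005294 -320.5129318   110.64404648] [ 389.74124676 -326.75251772  270.66616537]
[192.0, 259.3, 216.9, 293.1] 0.95 826
[226.0, 180.0, 274.1, 230.5] 0.89 2147
[ 4.74873110e+02 -3.15787273e+02 -5.68434189e-14]
[ 464.17918643 -317.16468322   34.        ]
[249.43389729 209.3159917 ]
```

View pics/w5z.png

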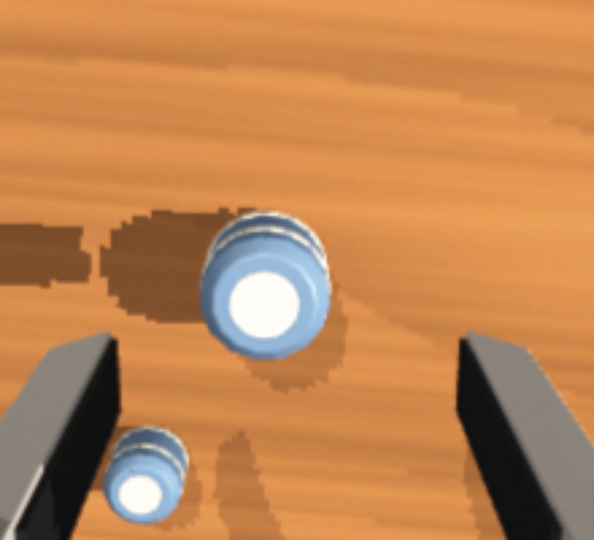

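Run:
```python
from h import *
import glob
w=cap('wrist')
print(onz(w,248.1,210.3,34),w['eye'])
for i in range(3): print(observe()['tool_pos'])
# expected pixel of TCP-line: project points below TCP
o=observe();t=o['tool_pos'];print(proj(w,[t[0],t[1],34]))
```

```text
[ 472.87537473 -326.73966166   34.        ] [ 391.11543289 -328.39696161  274.2301465 ]
[ 469.63933019 -322.66786947  113.45062894]
[ 469.63933019 -322.66786947  113.45062894]
[ 469.63933019 -322.66786947  113.45062894]
[254.03529411 206.62155796]
```

Run:
```python
from h import *
w=cap('wrist','w6'); print(observe()['tool_pos'],w['eye'])
D=vision.outline_of('trinket_box',w)
for d in D: print(d['rect'],d['p'])
im=cv2.resize(w['frame'][150:280,190:310],None,fx=4.5,fy=4.5,interpolation=cv2.INTER_CUBIC)[:,:,::-1]
cv2.imwrite('pics/w6z.png',im)
# white disc centroid
hsv=cv2.cvtColor(w['frame'],cv2.COLOR_RGB2HSV); m=((hsv[...,1]<60)&(hsv[...,2]>200)).astype(np.uint8)
m[:,:220]=0;m[:,290:]=0;m[:160]=0;m[260:]=0
n,l,s,c=cv2.connectedComponentsWithStats(m)
for i in range(1,n):
    if s[i,4]>30: print(s[i],c[i],onz(w,c[i][0],c[i][1],34),onz(w,c[i][0],c[i][1],36))
```

```text
[ 469.89213215 -323.1556908   113.94243309] [ 391.48386398 -328.95688373  275.14719399]
[229.6, 174.7, 277.8, 224.6] 0.87
[197.4, 250.3, 223.1, 284.2] 0.74
[263 175  13  18  34] [271.17647059 184.5       ] [ 452.93211437 -312.88890615   34.        ] [ 452.42248165 -313.02216897   36.        ]
[241 194  26  25 522] [253.25670498 206.06130268] [ 470.4457573  -324.25908213   34.        ] [ 469.79087186 -324.29804424   36.        ]
```

View pics/w6z.png

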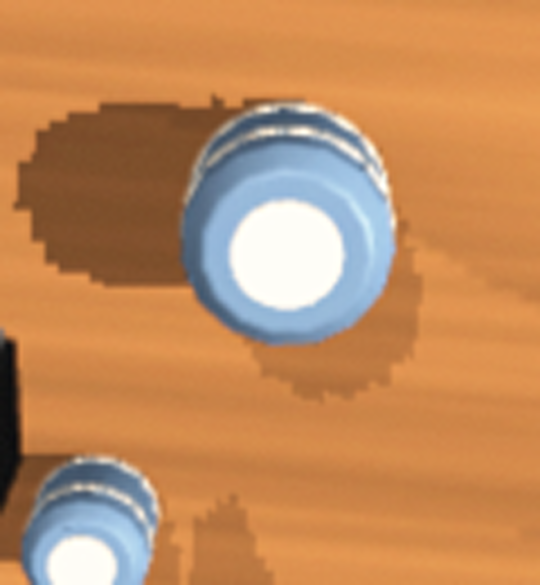

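>>> {"name": "carry_out", "arguments": {"plan": [{"xyz": [0.05, -0.1, -2.0], "turn": 0}, {"xyz": [0, 0, -2.0], "turn": 0}, {"xyz": [0, 0, -2.0], "turn": 0}, {"xyz": [0, 0, -1.4], "turn": 0}, {"xyz": [0, 0, -0.9], "turn": 0}, {"xyz": [0, 0, -0.5], "turn": 0}, {"xyz": [0, 0, -0.2], "turn": 0}, {"xyz": [0, 0, 0], "turn": 0}, {"xyz": [0, 0, 0], "turn": 0}]}}

```text
time: 9.07
tool_pos: [469.7, -324.3, 22.9]
tcp_rot: [0.001, -0.046, 0.999, -0.001]
force: [-1.2, 0.5, -0.4]
width: 70.3
```

>>> {"name": "carry_out", "arguments": {"plan": [{"xyz": [0, 0, 0], "turn": 0}, {"xyz": [0, 0, 0], "turn": 0}, {"xyz": [0, 0, 0], "turn": 0}, {"xyz": [0, 0, 0], "turn": 0}, {"xyz": [0, 0, 0], "turn": 0}, {"xyz": [0, 0, 0], "turn": 0}], "hand": 2.5}}

```text
time: 9.57
tool_pos: [469.1, -323.9, 22.1]
tcp_rot: [0.0, -0.046, 0.999, -0.0]
force: [-1.3, 0.5, 0.5]
width: 35.6
```

Run:
```python
from h import *
w=cap('wrist','w7'); print(observe())
```

```text
{'time': 9.6167, 'qpos': array([-7.26228896e-01,  4.48523920e-01,  1.79200359e+00,  2.78832266e-05,
        9.00835739e-01, -2.38927029e+00]), 'joint_velocities': array([ 0.00102787, -0.0008694 , -0.00179504,  0.00026424,  0.0016749 ,
        0.00032036]), 'effort': array([ 7.10458565e-02, -4.34466040e+01, -1.71266520e+01, -8.47867399e-03,
        3.66030727e-02, -1.43191160e-04]), 'tool_pos': array([ 469.12212502, -323.8194837 ,   22.11885489]), 'tcp_rot': array([ 8.97833466e-05, -4.60975361e-02,  9.98936937e-01, -7.22123536e-05]), 'force': array([ 0.07139963, -0.03741794,  0.84406279]), 'ft_torque': array([ 0.03326038, -0.01338397,  0.00570904]), 'width': 35.36404239287881}
```

View pics/w7.png

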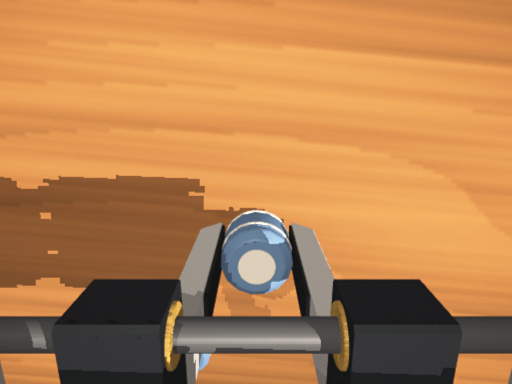

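>>> {"name": "carry_out", "arguments": {"plan": [{"xyz": [0, 0, 0.5], "turn": 0}, {"xyz": [0, 0, 1.5], "turn": 0}, {"xyz": [0, 0, 2.5], "turn": 0}, {"xyz": [0, 0, 3], "turn": 0}, {"xyz": [0.3, 1.0, 3], "turn": 0}, {"xyz": [0.6, 2.4, 2.5], "turn": 0}, {"xyz": [0.8, 3.0, 2], "turn": 0}, {"xyz": [0.8, 3.0, 1], "turn": 0}, {"xyz": [0.8, 3.0, 0], "turn": 0}, {"xyz": [0.8, 3.0, 0], "turn": 0}, {"xyz": [0.8, 3.0, 0], "turn": 0}, {"xyz": [0.8, 3.0, 0], "turn": 0}, {"xyz": [0.8, 3.0, 0], "turn": 0}, {"xyz": [0.7, 2.8, 0], "turn": 0}, {"xyz": [0.5, 2.2, 0], "turn": 0}, {"xyz": [0.3, 1.5, 0], "turn": 0}, {"xyz": [0.2, 1.0, 0], "turn": 0}, {"xyz": [0.1, 0.5, 0], "turn": 0}, {"xyz": [0, 0, 0], "turn": 0}, {"xyz": [0, 0, 0], "turn": 0}]}}

```text
time: 11.28
tool_pos: [551.9, -0.3, 182.0]
tcp_rot: [-0.0, -0.046, 0.999, -0.0]
force: [0.4, -0.5, -1.5]
width: 35.3
```

Run:
```python
from h import *
w=cap('wrist','w8'); o=observe(); print(o['tool_pos'],o['force'],o['width'],o['joint_velocities'].max())
s=cap('side','s8')
t=o['tool_pos']
print('below', proj(w,[t[0],t[1],18]), proj(w,[553,0,18]))
from fit import case
X=[598,94,.087]
for P in ([0,-45,26],[0,45,26],[-100,-142,66],[-100,142,66],[-90,-132,18],[-90,-48,18],[-3,-132,18],[-3,-48,18]): print(P,proj(w,case(X,P)).round(1))
```

```text
[551.87758989  -0.5997759  181.95817161] [-0.69031643  0.83561925 -1.39036222] 35.340647650635084 0.00277154727393235
below [255.44448916 178.52465741] [255.95287199 179.70068307]
[0, -45, 26] [300.8 234. ]
[0, 45, 26] [391.8 234.5]
[-100, -142, 66] [190.9 136.4]
[-100, 142, 66] [545.5 138.6]
[-90, -132, 18] [211.3 141.3]
[-90, -48, 18] [300.5 141.8]
[-3, -132, 18] [213.8 227.6]
[-3, -48, 18] [297.  228.1]
```

View pics/w8.png

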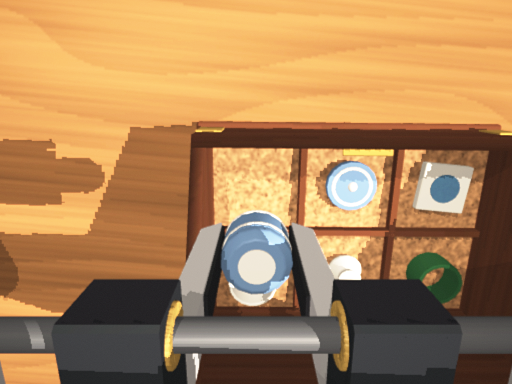

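View pics/s8.png

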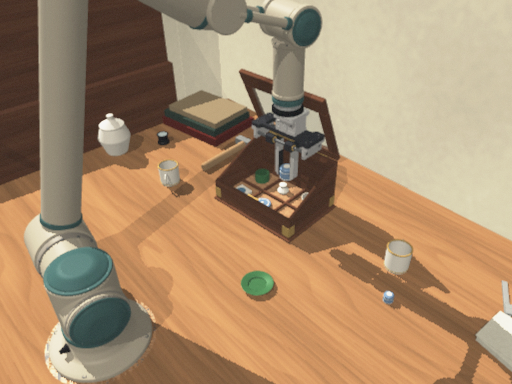

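>>> {"name": "carry_out", "arguments": {"plan": [{"xyz": [-0.3, 0, -0.8], "turn": 0}, {"xyz": [-0.3, 0, -1.4], "turn": 0}, {"xyz": [0, 0, -1.6], "turn": 0}, {"xyz": [0, 0, -1.6], "turn": 0}, {"xyz": [0, 0, -1.6], "turn": 0}, {"xyz": [0, 0, -1.6], "turn": 0}, {"xyz": [0, 0, -1.4], "turn": 0}, {"xyz": [0, 0, -1.2], "turn": 0}, {"xyz": [0, 0, -0.9], "turn": 0}, {"xyz": [0, 0, -0.6], "turn": 0}, {"xyz": [0, 0, -0.4], "turn": 0}, {"xyz": [0, 0, -0.2], "turn": 0}, {"xyz": [0, 0, 0], "turn": 0}, {"xyz": [0, 0, 0], "turn": 0}]}}

```text
time: 12.55
tool_pos: [546.5, 0.2, 49.4]
tcp_rot: [0.0, -0.046, 0.999, -0.0]
force: [0.0, -0.7, -0.3]
width: 35.7
```

Run:
```python
from h import *
o=observe(); print(o['tool_pos'],o['force'],o['width'])
s=cap('side'); cv2.imwrite('pics/s9z.png',cv2.resize(s['frame'][0:250,190:400],None,fx=2.4,fy=2.4)[:,:,::-1])
cap('wrist','w9')
```

```text
[5.46452125e+02 1.96617644e-01 4.94254304e+01] [ 0.0068191  -0.71731652 -0.31385321] 35.73286896990847
```

View pics/s9z.png

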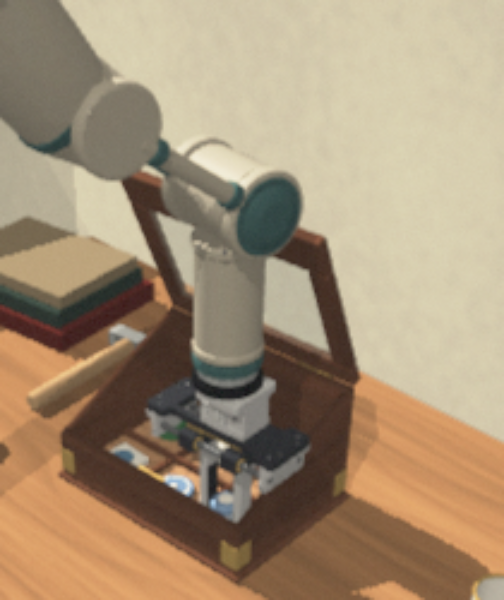

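View pics/w9.png

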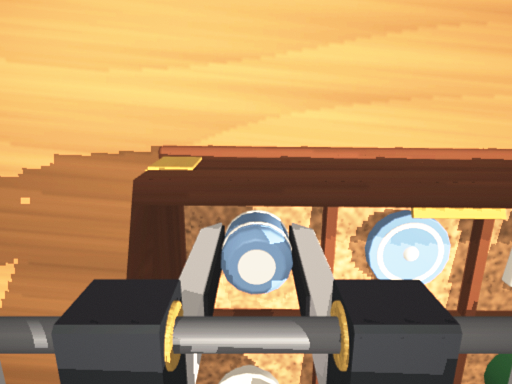

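>>> {"name": "carry_out", "arguments": {"plan": [{"xyz": [0, 0, -0.2], "turn": 0}, {"xyz": [0, 0, -0.2], "turn": 0}, {"xyz": [0, 0, -0.2], "turn": 0}, {"xyz": [0, 0, -0.15], "turn": 0}, {"xyz": [0, 0, -0.1], "turn": 0}, {"xyz": [0, 0, 0], "turn": 0}]}}

```text
time: 13.15
tool_pos: [546.0, 0.3, 40.3]
tcp_rot: [-0.0, -0.046, 0.999, 0.0]
force: [-0.5, 0.0, -0.5]
width: 35.8
```

>>> {"name": "carry_out", "arguments": {"plan": [{"xyz": [0, 0, -0.05], "turn": 0}, {"xyz": [0, 0, -0.05], "turn": 0}, {"xyz": [0, 0, 0], "turn": 0}]}}

```text
time: 13.4
tool_pos: [546.1, 0.3, 40.1]
tcp_rot: [0.0, -0.046, 0.999, 0.0]
force: [-1.1, 0.7, 4.3]
width: 35.6
```

>>> {"name": "carry_out", "arguments": {"plan": [{"xyz": [0, 0, 0], "turn": 0}, {"xyz": [0, 0, 0], "turn": 0}, {"xyz": [0, 0, 0], "turn": 0}, {"xyz": [0, 0, 0], "turn": 0}], "hand": 5}}

```text
time: 13.73
tool_pos: [546.1, 0.3, 39.3]
tcp_rot: [-0.0, -0.046, 0.999, 0.0]
force: [0.9, -0.5, 0.1]
width: 49.8
```

>>> {"name": "carry_out", "arguments": {"plan": [{"xyz": [0, 0, 0.4], "turn": 0}, {"xyz": [0, 0, 0.8], "turn": 0}, {"xyz": [0, 0, 1.5], "turn": 0}, {"xyz": [0, 0, 2.5], "turn": 0}, {"xyz": [0, 0, 3.5], "turn": 0}, {"xyz": [-1, 0, 3.5], "turn": 0}, {"xyz": [-2, 0, 3.5], "turn": 0}, {"xyz": [-2, 0, 3.5], "turn": 0}, {"xyz": [-2, 0, 2], "turn": 0}, {"xyz": [-1, 0, 1], "turn": 0}, {"xyz": [0, 0, 0], "turn": 0}, {"xyz": [0, 0, 0], "turn": 0}]}}

```text
time: 14.73
tool_pos: [466.2, 0.3, 261.6]
tcp_rot: [0.001, -0.046, 0.999, -0.0]
force: [-0.2, 0.6, -0.2]
width: 50.0
```

Run:
```python
from h import *
o=observe(); print(o['tool_pos'],o['force'],o['width'])
s=cap('side','s10'); cv2.imwrite('pics/s10z.png',cv2.resize(s['frame'][20:270,190:400],None,fx=2.4,fy=2.4)[:,:,::-1])
w=cap('wrist','w10')
```

```text
[4.66179496e+02 2.86617176e-01 2.61570269e+02] [-0.22920601  0.60515963 -0.17868229] 49.98683631102186
```

View pics/s10z.png

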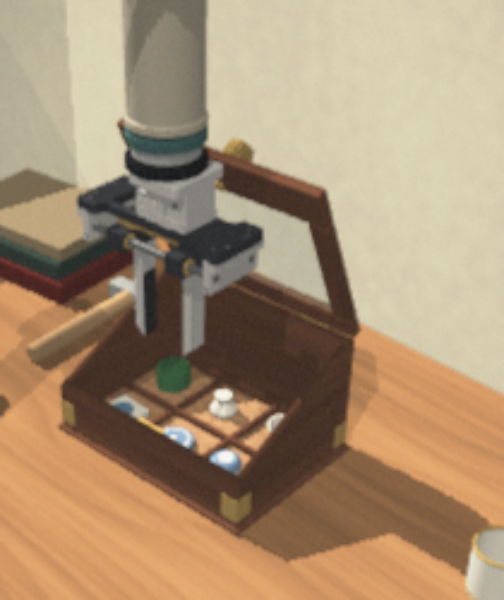

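View pics/w10.png

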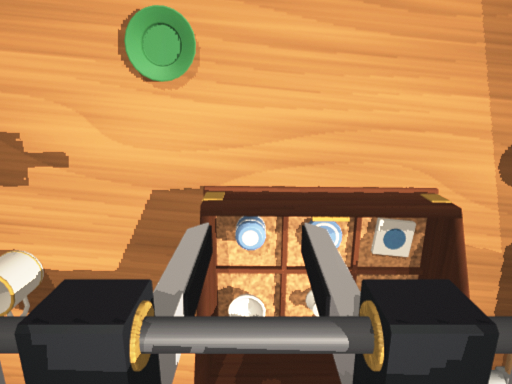

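```bash
cat > kin.py <<'E'
import numpy as np
from rig import observe
o=observe(); q=o['qpos'];t=o['tool_pos']
D=[((.27659,1.5061),574.5,221.6),((.44852,1.79200),np.hypot(469.12,323.82),22.12),((q[1],q[2]),np.hypot(t[0],t[1]),t[2])]
A=[];b=[]
for (a,c),r,z in D:
    A.append([np.sin(a),np.sin(a+c),1,0]);b.append(r)
    A.append([np.cos(a),np.cos(a+c),0,1]);b.append(z)
s=np.linalg.lstsq(np.array(A),np.array(b),rcond=None);print(s[0],s[1],q,D[2])
L1,L2,r0,z0=s[0]
for (x,y,z) in [(600,95,364),(620,40,382),(640,40,390),(640,40,420)]:
    d=np.hypot(np.hypot(x,y)-r0,z-z0); print(x,z,d,(L1+L2))
E
python3 kin.py
cat > f3.py <<'E'
from fit import *
p=cap('side');X=[598,94,.087,1.57]
for t in range(58,76,3):
    X[3]=np.deg2rad(t+25); print(t,proj(p,lidpt(X,225,-142,0)).round(1),proj(p,lidpt(X,225,-142,14)).round(1),proj(p,lidpt(X,225,142,0)).round(1))
print(proj(p,case(X,[100,-142,159])))
cv2.imwrite('pics/s11z.png',cv2.resize(p['frame'][50:170,230:350],None,fx=5,fy=5,interpolation=cv2.INTER_CUBIC)[:,:,::-1])
E
python3 f3.py
```

```text
[ 546.19431874  414.79809849   11.91223549 -214.37358808] [102.36064924] [-1.48938411e-01  9.05155524e-02  1.65003233e+00  1.79722294e-04
  1.40327539e+00 -1.81191349e+00] ((np.float64(0.09051555242208396), np.float64(1.6500323259928655)), np.float64(466.1358665722813), np.float64(259.9166804005979))
600 364 830.1868195784676 960.9924172298067
620 382 852.6438157710439 960.9924172298067
640 390 872.5433641544142 960.9924172298067
640 420 893.5851037336066 960.9924172298067
58 [314.1 111.8] [317.4 107.2] [229.4  79.3]
61 [316.9 108. ] [320.3 103.5] [232.  76.]
64 [319.8 104.3] [323.2 100.2] [234.7  72.9]
67 [322.7 100.9] [326.2  97. ] [237.5  70. ]
70 [325.6  97.7] [329.1  94. ] [240.3  67.2]
73 [328.6  94.7] [332.1  91.3] [243.2  64.7]
[337.19674042 160.42691319]
```

View pics/s11z.png

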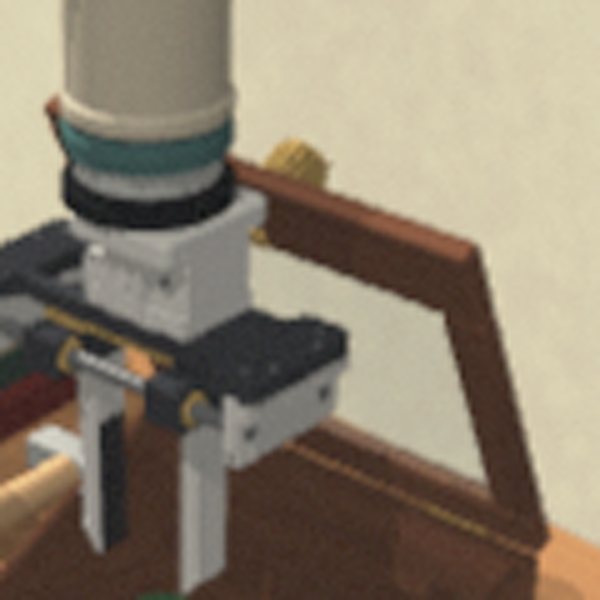

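```bash
cat > path.py <<'E'
from fit import *
X=[598,94,.087,0]
def tcp(tdeg,d=209,y=-50,w=9):
    X[3]=np.deg2rad(tdeg+25); P=lidpt(X,d,y,14)
    s=w*np.clip(tdeg/15,-1,1)
    P=P+np.array([np.cos(.087),np.sin(.087),0])*s; P[2]+=17; return P
if __name__=='__main__':
    prev=None
    for t in list(range(66,-24,-7))+[-25]:
        P=tcp(t); print(t,P.round(1),None if prev is None else ((P-prev)/10).round(2)); prev=P
E
python3 path.py
python3 - <<'E'
from rig import observe
print(observe()['tool_pos'])
E
```

```text
66 [639.   47.4 372.6] None
59 [615.7  45.3 362.4] [-2.33 -0.2  -1.03]
52 [593.7  43.4 349.3] [-2.19 -0.19 -1.3 ]
45 [573.6  41.7 333.7] [-2.02 -0.18 -1.56]
38 [555.4  40.1 315.7] [-1.81 -0.16 -1.8 ]
31 [539.6  38.7 295.6] [-1.58 -0.14 -2.01]
24 [526.4  37.6 273.8] [-1.32 -0.12 -2.18]
17 [515.9  36.6 250.5] [-1.05 -0.09 -2.33]
10 [505.3  35.7 226.1] [-1.06 -0.09 -2.44]
3 [496.6  35.  200.9] [-0.88 -0.08 -2.52]
-4 [490.9  34.5 175.4] [-0.57 -0.05 -2.55]
-11 [488.3  34.2 149.9] [-0.26 -0.02 -2.55]
-18 [490.7  34.4 124.7] [ 0.23  0.02 -2.51]
-25 [498.4  35.1 100.4] [ 0.77  0.07 -2.44]
[4.66106733e+02 3.18479431e-01 2.59656294e+02]
```

>>> {"name": "carry_out", "arguments": {"plan": [{"xyz": [0, 0.6, 2], "turn": 0}, {"xyz": [0, 0.8, 3.5], "turn": 0}, {"xyz": [0, 0.9, 3.5], "turn": 0}, {"xyz": [0, 0.9, 3.5], "turn": 0}, {"xyz": [1, 0.9, 2], "turn": 0}, {"xyz": [2, 0.7, 1], "turn": 0}, {"xyz": [3, 0.1, 0], "turn": 0}, {"xyz": [3.5, 0, 0], "turn": 0}, {"xyz": [3.5, 0, 0], "turn": 0}, {"xyz": [3, 0, 0], "turn": 0}, {"xyz": [2, 0, 0], "turn": 0}, {"xyz": [1.2, 0, 0], "turn": 0}, {"xyz": [0.5, 0, 0], "turn": 0}, {"xyz": [0, 0, -0.8], "turn": 0}, {"xyz": [0, 0, -1.3], "turn": 0}, {"xyz": [0, 0, -1.2], "turn": 0}, {"xyz": [0, 0, -0.8], "turn": 0}, {"xyz": [0, 0, -0.2], "turn": 0}, {"xyz": [0, 0, 0], "turn": 0}], "hand": 0}}

```text
time: 16.47
tool_pos: [662.1, 49.4, 372.8]
tcp_rot: [-0.001, -0.046, 0.999, 0.0]
force: [1.0, 0.4, -0.6]
width: 0.7
```

Run:
```python
from h import *
o=observe(); print(o['tool_pos'],o['force'],o['width'])
s=cap('side','s12'); cv2.imwrite('pics/s12z.png',cv2.resize(s['frame'][0:250,190:400],None,fx=2.4,fy=2.4)[:,:,::-1])
```

```text
[662.14818319  49.36083769 372.75228728] [ 0.96594683  0.43642408 -0.63988808] 0.7050438417104208
```

View pics/s12z.png

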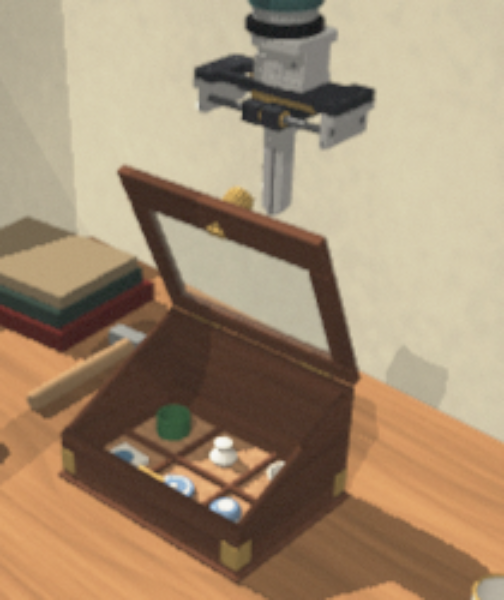

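>>> {"name": "carry_out", "arguments": {"plan": [{"xyz": [-0.8, -0.07, -0.3], "turn": 0}, {"xyz": [-0.8, -0.07, -0.3], "turn": 0}, {"xyz": [-0.7, -0.06, -0.1], "turn": 0}, {"xyz": [-0.6, -0.05, -0.25], "turn": 0}, {"xyz": [-0.6, -0.05, -0.25], "turn": 0}, {"xyz": [-0.6, -0.05, -0.25], "turn": 0}, {"xyz": [-0.6, -0.05, -0.25], "turn": 0}, {"xyz": [0, 0, 0], "turn": 0}]}}

```text
time: 17.18
tool_pos: [614.4, 45.2, 356.4]
tcp_rot: [-0.001, -0.046, 0.999, 0.0]
force: [0.7, 0.8, 0.8]
width: 0.5
```

Run:
```python
from h import *
o=observe(); print(o['tool_pos'],o['force'],o['width'])
s=cap('side','s13'); cv2.imwrite('pics/s13z.png',cv2.resize(s['frame'][0:250,190:400],None,fx=2.4,fy=2.4)[:,:,::-1])
```

```text
[614.36630641  45.1949837  356.41302273] [0.6760352  0.77246532 0.75978352] 0.4649044160442707
```

View pics/s13z.png

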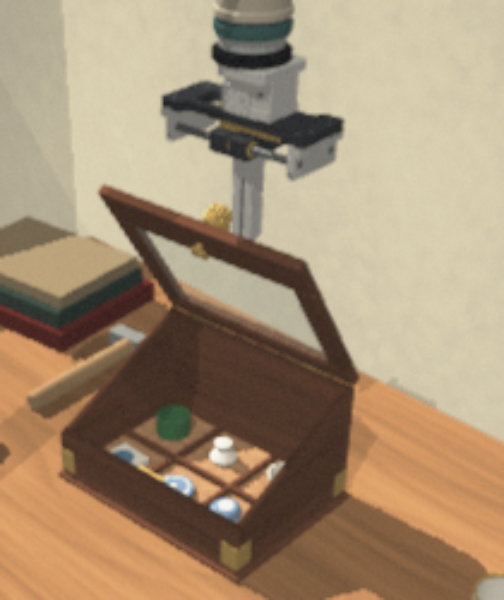

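>>> {"name": "carry_out", "arguments": {"plan": [{"xyz": [-0.73, -0.06, -0.43], "turn": 0}, {"xyz": [-0.73, -0.06, -0.43], "turn": 0}, {"xyz": [-0.73, -0.06, -0.43], "turn": 0}, {"xyz": [-0.67, -0.06, -0.52], "turn": 0}, {"xyz": [-0.67, -0.06, -0.52], "turn": 0}, {"xyz": [-0.67, -0.06, -0.52], "turn": 0}, {"xyz": [-0.6, -0.05, -0.6], "turn": 0}, {"xyz": [-0.6, -0.05, -0.6], "turn": 0}, {"xyz": [-0.6, -0.05, -0.6], "turn": 0}, {"xyz": [-0.53, -0.05, -0.67], "turn": 0}, {"xyz": [-0.53, -0.05, -0.67], "turn": 0}, {"xyz": [-0.53, -0.05, -0.67], "turn": 0}]}}

```text
time: 18.23
tool_pos: [539.7, 38.7, 289.3]
tcp_rot: [-0.0, -0.046, 0.999, 0.0]
force: [1.3, 0.5, 0.7]
width: 0.5
```

>>> {"name": "carry_out", "arguments": {"plan": [{"xyz": [-0.44, -0.04, -0.73], "turn": 0}, {"xyz": [-0.44, -0.04, -0.73], "turn": 0}, {"xyz": [-0.44, -0.04, -0.73], "turn": 0}, {"xyz": [-0.35, -0.03, -0.78], "turn": 0}, {"xyz": [-0.35, -0.03, -0.78], "turn": 0}, {"xyz": [-0.35, -0.03, -0.78], "turn": 0}, {"xyz": [-0.35, -0.03, -0.81], "turn": 0}, {"xyz": [-0.35, -0.03, -0.81], "turn": 0}, {"xyz": [-0.35, -0.03, -0.81], "turn": 0}, {"xyz": [0, 0, 0], "turn": 0}]}}

```text
time: 19.07
tool_pos: [503.5, 35.7, 218.2]
tcp_rot: [-0.003, -0.046, 0.999, 0.0]
force: [-0.7, 0.2, -0.0]
width: 0.5
```

Run:
```python
from h import *
o=observe(); print(o['tool_pos'],o['force'],o['width'])
s=cap('side','s14'); cv2.imwrite('pics/s14z.png',cv2.resize(s['frame'][0:250,190:400],None,fx=2.4,fy=2.4)[:,:,::-1])
```

```text
[503.53586959  35.70659071 218.17766619] [-0.71554244  0.19423997 -0.02806896] 0.4731178445450604
```

View pics/s14z.png

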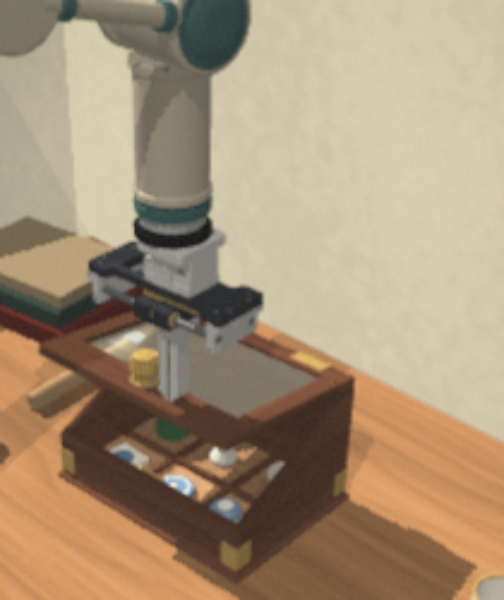

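>>> {"name": "carry_out", "arguments": {"plan": [{"xyz": [-0.22, -0.02, -0.63], "turn": 0}, {"xyz": [-0.22, -0.02, -0.63], "turn": 0}, {"xyz": [-0.22, -0.02, -0.63], "turn": 0}, {"xyz": [-0.22, -0.02, -0.63], "turn": 0}, {"xyz": [-0.14, -0.01, -0.64], "turn": 0}, {"xyz": [-0.14, -0.01, -0.64], "turn": 0}, {"xyz": [-0.14, -0.01, -0.64], "turn": 0}, {"xyz": [-0.14, -0.01, -0.64], "turn": 0}, {"xyz": [-0.06, 0, -0.64], "turn": 0}, {"xyz": [-0.06, 0, -0.64], "turn": 0}, {"xyz": [-0.06, 0, -0.64], "turn": 0}, {"xyz": [-0.06, 0, -0.64], "turn": 0}, {"xyz": [0.06, 0, -0.5], "turn": 0}, {"xyz": [0.06, 0, -0.5], "turn": 0}, {"xyz": [0.06, 0, -0.4], "turn": 0}, {"xyz": [0.06, 0, -0.4], "turn": 0}, {"xyz": [0, 0, 0], "turn": 0}]}}

```text
time: 20.53
tool_pos: [491.0, 34.5, 125.0]
tcp_rot: [-0.001, -0.046, 0.999, 0.0]
force: [0.2, -0.4, -0.3]
width: 0.2
```

>>> {"name": "carry_out", "arguments": {"plan": [{"xyz": [0.05, 0.0, -0.3], "turn": 0}, {"xyz": [0.05, 0.0, -0.3], "turn": 0}, {"xyz": [0.05, 0.0, -0.3], "turn": 0}, {"xyz": [0.05, 0.0, -0.3], "turn": 0}, {"xyz": [0.05, 0.0, -0.2], "turn": 0}, {"xyz": [0, 0, 0], "turn": 0}]}}

```text
time: 21.03
tool_pos: [493.9, 34.4, 111.4]
tcp_rot: [-0.0, -0.046, 0.999, 0.0]
force: [0.3, 0.8, 0.6]
width: 0.3
```

Run:
```python
from h import *
o=observe(); print(o['tool_pos'],o['force'],o['width'])
s=cap('side','s15'); cv2.imwrite('pics/s15z.png',cv2.resize(s['frame'][50:270,190:400],None,fx=2.7,fy=2.7)[:,:,::-1])
```

```text
[493.92352468  34.42415512 111.40112599] [0.27064296 0.75342169 0.62891493] 0.2605303170130271
```

View pics/s15z.png

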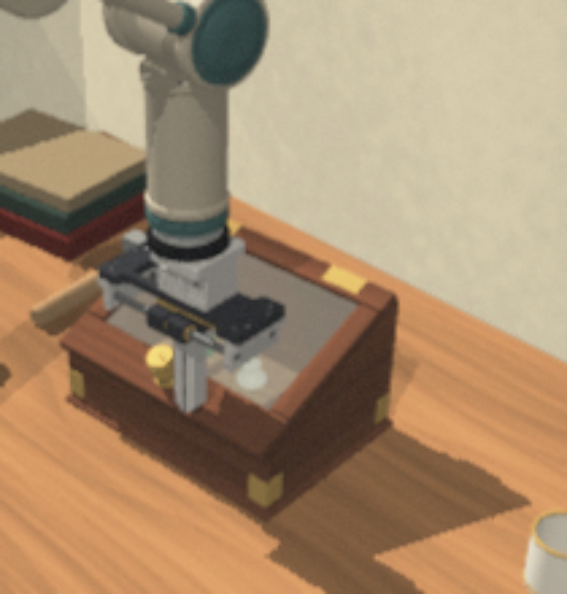

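>>> {"name": "carry_out", "arguments": {"plan": [{"xyz": [0.03, 0, -0.2], "turn": 0}, {"xyz": [0.03, 0, -0.2], "turn": 0}, {"xyz": [0.03, 0, -0.2], "turn": 0}, {"xyz": [0.03, 0, -0.15], "turn": 0}]}}

```text
time: 21.42
tool_pos: [495.4, 34.4, 104.3]
tcp_rot: [0.0, -0.046, 0.999, 0.0]
force: [0.1, -0.9, 1.1]
width: 0.5
```

>>> {"name": "carry_out", "arguments": {"plan": [{"xyz": [0.0, 0, -0.15], "turn": 0}, {"xyz": [0.0, 0, -0.15], "turn": 0}]}}

```text
time: 21.58
tool_pos: [495.4, 34.4, 101.3]
tcp_rot: [0.0, -0.046, 0.999, 0.0]
force: [0.4, -0.5, 0.6]
width: 0.3
```

>>> {"name": "carry_out", "arguments": {"plan": [{"xyz": [0.0, 0, -0.15], "turn": 0}, {"xyz": [0.0, 0, -0.15], "turn": 0}]}}

```text
time: 21.75
tool_pos: [495.6, 34.5, 98.8]
tcp_rot: [0.0, -0.046, 0.999, 0.0]
force: [-2.4, 0.6, 13.4]
width: 0.6
```

Run:
```python
from h import *
o=observe(); print(o['tool_pos'],o['force'],o['width'])
s=cap('side','s16'); cv2.imwrite('pics/s16z.png',cv2.resize(s['frame'][130:280,200:350],None,fx=4,fy=4,interpolation=cv2.INTER_CUBIC)[:,:,::-1])
```

```text
[495.55103739  34.4630712   98.76486486] [-2.36426348  0.59000085 13.41580695] 0.5617090370803625
```

View pics/s16z.png

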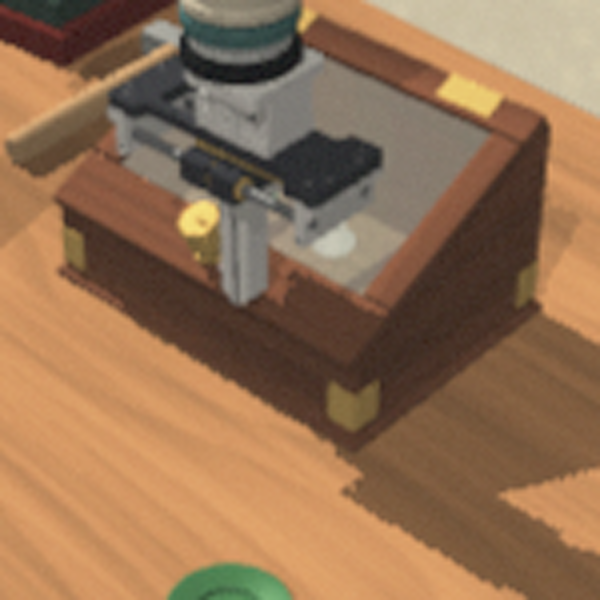

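>>> {"name": "carry_out", "arguments": {"plan": [{"xyz": [0, 0, 0.5], "turn": 0}, {"xyz": [0, 0, 1.5], "turn": 0}, {"xyz": [0, 0, 2.5], "turn": 0}, {"xyz": [0, 0, 2.5], "turn": 0}, {"xyz": [0.2, 1.2, 2.0], "turn": 0}, {"xyz": [0.2, 1.4, 1.5], "turn": 0}, {"xyz": [0.2, 1.4, 1], "turn": 0}, {"xyz": [0.2, 1.1, 0], "turn": 0}, {"xyz": [0, 0, 0], "turn": 0}, {"xyz": [0, 0, 0], "turn": 0}], "hand": 0}}

```text
time: 22.63
tool_pos: [502.5, 85.6, 212.4]
tcp_rot: [-0.001, -0.047, 0.999, -0.0]
force: [0.6, 0.1, 0.0]
width: 0.4
```

>>> {"name": "carry_out", "arguments": {"plan": [{"xyz": [0, 0, 0], "turn": 0.11}, {"xyz": [0, 0, 0], "turn": 0.11}, {"xyz": [0, 0, 0], "turn": 0.11}, {"xyz": [0, 0, 0], "turn": 0.11}, {"xyz": [0, 0, 0], "turn": 0}, {"xyz": [0, 0, 0], "turn": 0}], "hand": 5.5}}

```text
time: 23.13
tool_pos: [502.6, 84.8, 212.3]
tcp_rot: [-0.001, -0.261, 0.965, 0.0]
force: [-0.5, 0.8, -0.1]
width: 37.0
```

Run:
```python
from h import *
from fit import *
o=observe(); print(o['tool_pos'],o['tcp_rot'],o['force'],o['width'])
w=cap('wrist','w17');s=cap('side','s17')
X=[598,94,.087,0]; K=lidpt(X,197,0,38);T=lidpt(X,197,0,47)
print(K,proj(w,K),proj(w,T),proj(s,K),proj(s,T))
dw=vision.find_in('knob_grip',w);ds=vision.find_in('knob_grip',s); print(dw,ds)
cv2.imwrite('pics/w17z.png',cv2.resize(w['frame'][120:320,160:360],None,fx=3,fy=3)[:,:,::-1])
cv2.imwrite('pics/s17z.png',cv2.resize(s['frame'][130:280,200:350],None,fx=4,fy=4,interpolation=cv2.INTER_CUBIC)[:,:,::-1])
```

```text
[502.55114501  84.83321678 212.34514295] [-1.17362873e-03 -2.61362040e-01  9.65240120e-01  1.28780348e-04] [-0.4617584   0.77625859 -0.08984136] 36.99187920879643
[503.755668    85.77999357 110.18389834] [255.35084158 198.30032904] [257.43061491 197.06024978] [250.32853091 185.59211171] [249.26550696 183.74432574]
[{'rect': [236.6, 177.0, 278.6, 215.9], 'p': 0.61}] [{'rect': [386.3, 238.2, 414.1, 274.7], 'p': 0.59}, {'rect': [243.5, 180.0, 258.6, 189.5], 'p': 0.45}]
```

View pics/w17z.png

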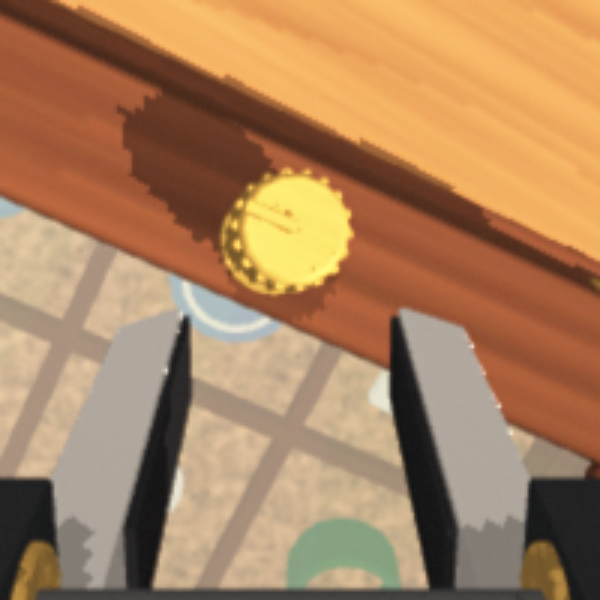

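View pics/s17z.png

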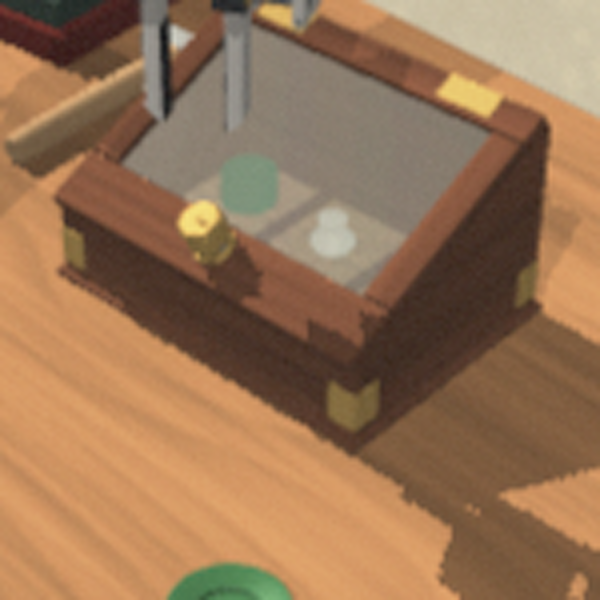

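>>> {"name": "carry_out", "arguments": {"plan": [{"xyz": [0.05, 0.2, -1.0], "turn": 0}, {"xyz": [0, 0, -1.8], "turn": 0}, {"xyz": [0, 0, -2.0], "turn": 0}, {"xyz": [0, 0, -1.8], "turn": 0}, {"xyz": [0, 0, -1.2], "turn": 0}, {"xyz": [0, 0, -0.9], "turn": 0}, {"xyz": [0, 0, -0.5], "turn": 0}, {"xyz": [0, 0, -0.3], "turn": 0}, {"xyz": [0, 0, -0.1], "turn": 0}, {"xyz": [0, 0, 0], "turn": 0}, {"xyz": [0, 0, 0], "turn": 0}], "hand": 4.4}}

```text
time: 24.25
tool_pos: [504.3, 87.5, 118.0]
tcp_rot: [0.001, -0.263, 0.965, -0.0]
force: [-0.2, -0.2, -0.7]
width: 44.0
```

Run:
```python
from h import *
o=observe(); print(o['tool_pos'],o['tcp_rot'],o['force'],o['width'])
w=cap('wrist','w18')
cv2.imwrite('pics/w18z.png',cv2.resize(w['frame'][180:384,150:360],None,fx=2.8,fy=2.8)[:,:,::-1])
```

```text
[504.31014343  87.51567848 118.01903437] [ 6.93939709e-04 -2.62958644e-01  9.64806849e-01 -1.21797601e-04] [-0.21779955 -0.21076909 -0.65203727] 43.981287276864784
```

View pics/w18z.png

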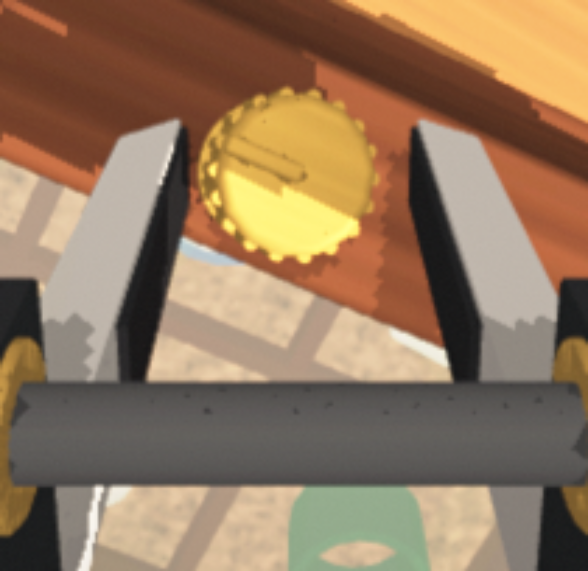

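Run:
```python
from h import *
w=cap('wrist'); t=observe()['tool_pos']; print(t, proj(w,[t[0],t[1],118.3]), onz(w,256,242.5,118.3),onz(w,256,242.5,116))
```

```text
[504.23733657  87.52006272 118.03817388] [254.5120121  252.72984193] [498.9719551   85.29792747 118.3       ] [499.8607368   85.81670886 116.        ]
```

>>> {"name": "carry_out", "arguments": {"plan": [{"xyz": [-0.15, -0.15, -0.1], "turn": 0}, {"xyz": [0, 0, -0.1], "turn": 0}, {"xyz": [0, 0, 0], "turn": 0}]}}

```text
time: 24.6
tool_pos: [502.0, 85.9, 115.3]
tcp_rot: [-0.0, -0.263, 0.965, 0.0]
force: [0.2, 1.1, 0.2]
width: 44.0
```

>>> {"name": "carry_out", "arguments": {"plan": [{"xyz": [0, 0, 0], "turn": 0}, {"xyz": [0, 0, 0], "turn": 0}, {"xyz": [0, 0, 0], "turn": 0}, {"xyz": [0, 0, 0], "turn": 0}], "hand": 2}}

```text
time: 24.93
tool_pos: [503.2, 84.4, 115.5]
tcp_rot: [0.0, -0.263, 0.965, -0.002]
force: [1.3, -5.6, -0.7]
width: 31.5
```

>>> {"name": "carry_out", "arguments": {"plan": [{"xyz": [-0.042, -0.004, 0.091], "turn": 0}, {"xyz": [-0.042, -0.004, 0.091], "turn": 0}, {"xyz": [-0.042, -0.004, 0.091], "turn": 0}, {"xyz": [-0.042, -0.004, 0.091], "turn": 0}, {"xyz": [0, 0, 0], "turn": 0}]}}

```text
time: 25.35
tool_pos: [501.5, 84.2, 119.0]
tcp_rot: [0.0, -0.263, 0.965, -0.002]
force: [1.6, -4.8, -1.1]
width: 31.5
```

>>> {"name": "carry_out", "arguments": {"plan": [{"xyz": [-0.042, -0.004, 0.091], "turn": 0}, {"xyz": [-0.042, -0.004, 0.091], "turn": 0}, {"xyz": [-0.042, -0.004, 0.091], "turn": 0}, {"xyz": [0, 0, 0], "turn": 0}]}}

```text
time: 25.68
tool_pos: [500.3, 84.1, 121.8]
tcp_rot: [0.0, -0.263, 0.965, -0.002]
force: [1.5, -4.6, -2.5]
width: 31.7
```

Run:
```python
from h import *
o=observe(); print(o['tool_pos'],o['force'],o['ft_torque'],o['width'])
s=cap('side'); w=cap('wrist')
cv2.imwrite('pics/s19z.png',cv2.resize(s['frame'][130:280,200:350],None,fx=4,fy=4,interpolation=cv2.INTER_CUBIC)[:,:,::-1])
cv2.imwrite('pics/w19z.png',cv2.resize(w['frame'][180:384,150:360],None,fx=2.8,fy=2.8)[:,:,::-1])
```

```text
[500.27635904  84.11034837 121.76755534] [ 1.48112734 -4.58937389 -2.4655105 ] [-0.97402965 -0.39530219 -0.08414188] 31.738396136628772
```

View pics/s19z.png

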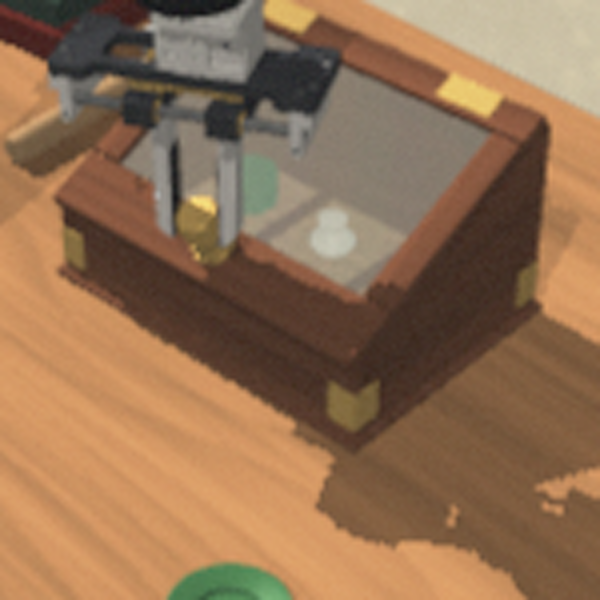

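View pics/w19z.png

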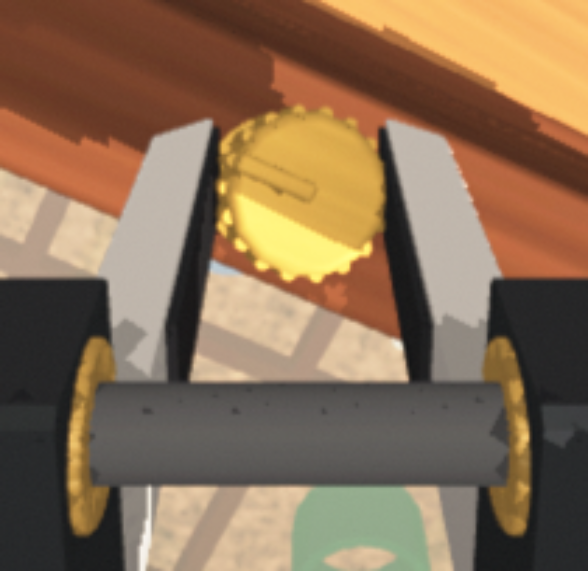

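>>> {"name": "carry_out", "arguments": {"plan": [{"xyz": [0, 0, 0], "turn": -0.1}, {"xyz": [0, 0, 0], "turn": -0.1}, {"xyz": [0, 0, 0], "turn": -0.1}, {"xyz": [0, 0, 0], "turn": 0}]}}

```text
time: 26.12
tool_pos: [500.4, 84.4, 121.7]
tcp_rot: [0.001, -0.115, 0.993, -0.001]
force: [2.4, -5.5, -3.0]
width: 29.7
```

Run:
```python
from h import *
o=observe(); print(o['tool_pos'],o['tcp_rot'],o['force'],o['ft_torque'],o['width'])
w=cap('wrist')
cv2.imwrite('pics/w20z.png',cv2.resize(w['frame'][180:384,150:360],None,fx=2.8,fy=2.8)[:,:,::-1])
```

```text
[500.37312275  84.38762978 121.71163454] [ 8.03934030e-04 -1.15227079e-01  9.93337947e-01 -1.34023759e-03] [ 2.3655486  -5.49325085 -3.01854559] [-1.17115981 -0.55222944 -0.20741377] 29.739955853223663
```

View pics/w20z.png

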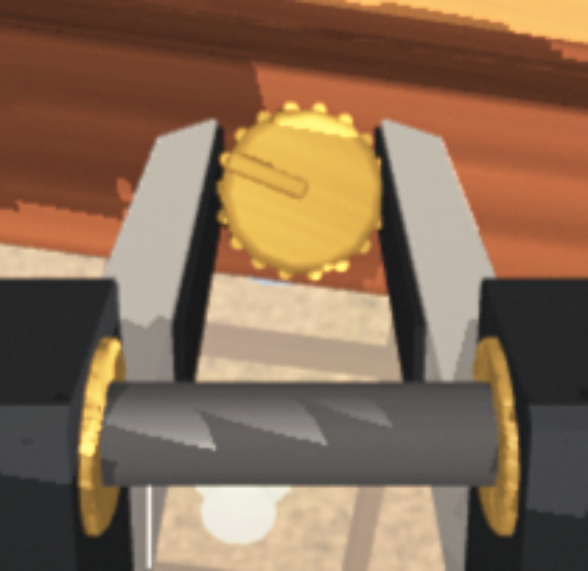

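>>> {"name": "carry_out", "arguments": {"plan": [{"xyz": [0, 0, 0], "turn": -0.1}, {"xyz": [0, 0, 0], "turn": -0.1}, {"xyz": [0, 0, 0], "turn": -0.1}, {"xyz": [0, 0, 0], "turn": -0.1}, {"xyz": [0, 0, 0], "turn": -0.1}, {"xyz": [0, 0, 0], "turn": -0.1}, {"xyz": [0, 0, 0], "turn": 0}]}}

```text
time: 26.75
tool_pos: [499.7, 86.3, 122.4]
tcp_rot: [0.0, 0.182, 0.983, 0.001]
force: [-0.9, -1.7, 3.3]
width: 30.7
```

Run:
```python
from h import *
o=observe(); print(o['tool_pos'],o['tcp_rot'],o['force'],o['ft_torque'],o['width'])
w=cap('wrist')
cv2.imwrite('pics/w21z.png',cv2.resize(w['frame'][180:384,150:360],None,fx=2.8,fy=2.8)[:,:,::-1])
```

```text
[499.69943672  86.3054418  122.39477188] [4.42507103e-04 1.82352299e-01 9.83232794e-01 8.46401327e-04] [-0.89626682 -1.69146812  3.3015993 ] [ 0.45545257 -0.22280271  0.33051699] 30.740762057303225
```

View pics/w21z.png

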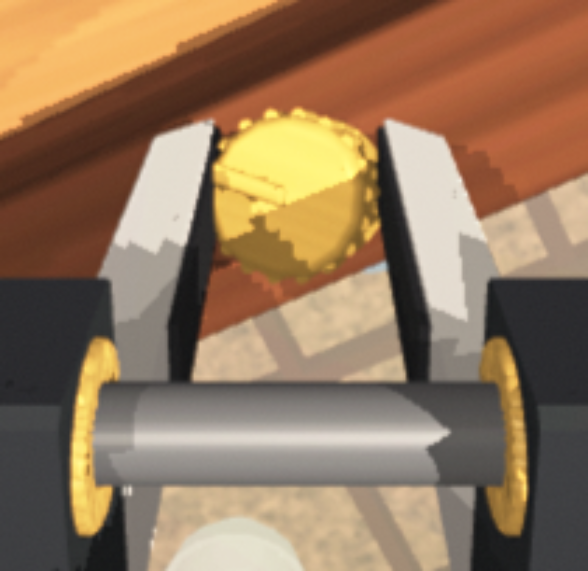

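>>> {"name": "carry_out", "arguments": {"plan": [{"xyz": [0, 0, 0], "turn": 0}, {"xyz": [0, 0, 0], "turn": 0}, {"xyz": [0, 0, 0], "turn": 0}, {"xyz": [0, 0, 0], "turn": 0.1}, {"xyz": [0, 0, 0], "turn": 0.1}, {"xyz": [0, 0, 0], "turn": 0.1}, {"xyz": [0, 0, 0], "turn": 0.1}, {"xyz": [0, 0, 0], "turn": 0.1}, {"xyz": [0, 0, 0], "turn": 0.1}, {"xyz": [0, 0, 0], "turn": 0.1}, {"xyz": [0, 0, 0], "turn": 0.1}, {"xyz": [0, 0, 0], "turn": 0}], "hand": 4.2}}

```text
time: 27.8
tool_pos: [498.9, 85.9, 121.5]
tcp_rot: [-0.0, -0.216, 0.976, 0.0]
force: [-0.2, -0.5, -0.5]
width: 41.9
```

Run:
```python
from h import *
o=observe(); print(o['tool_pos'],o['tcp_rot'],o['force'],o['ft_torque'],o['width'])
w=cap('wrist');s=cap('side')
cv2.imwrite('pics/w22z.png',cv2.resize(w['frame'][180:384,150:360],None,fx=2.8,fy=2.8)[:,:,::-1])
cv2.imwrite('pics/s22z.png',cv2.resize(s['frame'][130:280,200:350],None,fx=4,fy=4,interpolation=cv2.INTER_CUBIC)[:,:,::-1])
```

```text
[498.92578848  85.90770566 121.45422216] [-4.39524085e-04 -2.15631539e-01  9.76474656e-01  3.04096731e-04] [-0.21922157 -0.51343735 -0.45334911] [ 0.08149013  0.00130973 -0.06444929] 41.862717076512254
```

View pics/w22z.png

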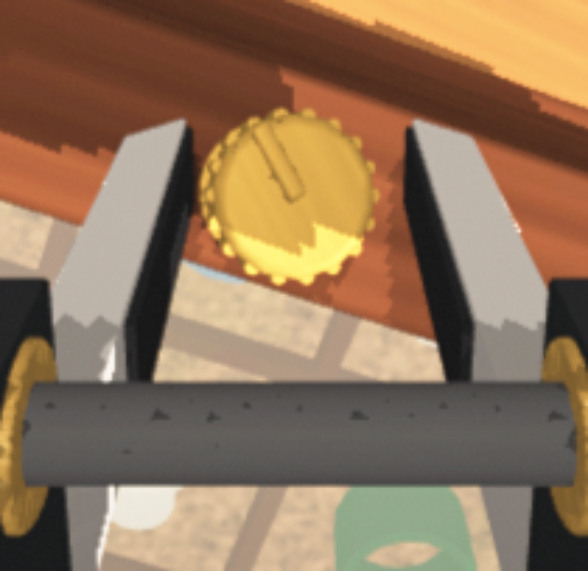

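View pics/s22z.png

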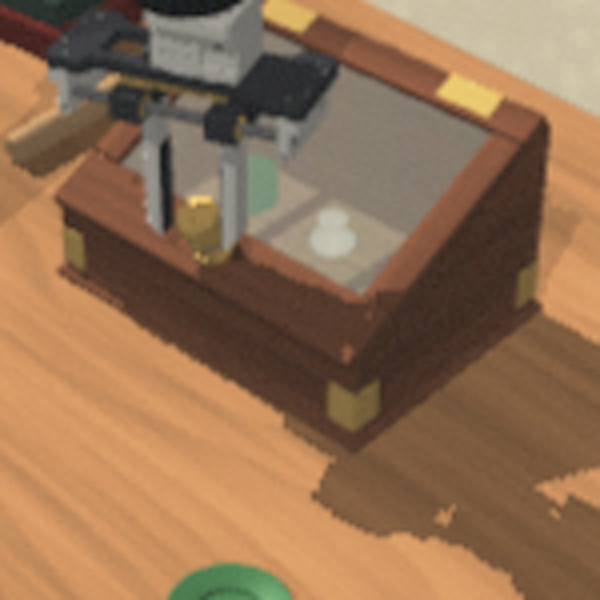

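>>> {"name": "carry_out", "arguments": {"plan": [{"xyz": [0, 0, 0], "turn": 0}, {"xyz": [0, 0, 0], "turn": 0}, {"xyz": [0, 0, 0], "turn": 0}, {"xyz": [0, 0, 0], "turn": 0}, {"xyz": [0, 0, 0], "turn": -0.1}, {"xyz": [0, 0, 0], "turn": -0.1}, {"xyz": [0, 0, 0], "turn": -0.1}, {"xyz": [0, 0, 0], "turn": -0.1}, {"xyz": [0, 0, 0], "turn": -0.1}, {"xyz": [0, 0, 0], "turn": -0.1}, {"xyz": [0, 0, 0], "turn": 0}], "hand": 2}}

```text
time: 28.82
tool_pos: [499.8, 86.1, 122.0]
tcp_rot: [0.0, 0.085, 0.996, 0.001]
force: [0.3, -1.8, 0.1]
width: 29.5
```

Run:
```python
from h import *
o=observe(); print(o['tool_pos'],o['tcp_rot'],o['force'],o['ft_torque'],o['width'])
w=cap('wrist')
cv2.imwrite('pics/w23z.png',cv2.resize(w['frame'][180:384,150:360],None,fx=2.8,fy=2.8)[:,:,::-1])
```

```text
[499.76606437  86.05335949 121.99512045] [4.90754859e-04 8.46803735e-02 9.96407861e-01 6.06619297e-04] [ 0.29034633 -1.81594031  0.13998985] [ 0.60566246 -0.29538457  0.39727665] 29.5462351052659
```

View pics/w23z.png

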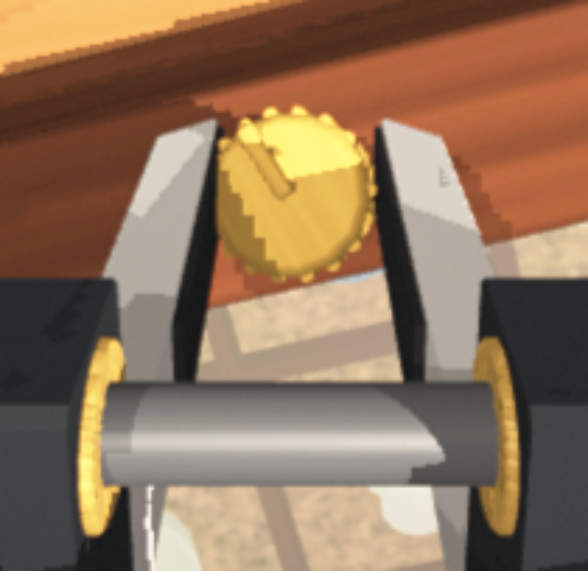

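```bash
cat > ptr.py <<'E'
from fit import *
X=[598,94,.087,0]
def ang(w,pts,h=54):
    O=lidpt(X,0,0,h);ex=lidpt(X,1,0,h)-O;ey=lidpt(X,0,1,h)-O;n=np.cross(ex,ey)
    r=[]
    for u,v in pts:
        e,d=ray(w,150+u/2.8,180+v/2.8); P=e+d*(np.dot(O-e,n)/np.dot(d,n)); r.append(((P-O)@ex,(P-O)@ey))
    a,b=np.array(r); d=b-a
    # ex toward front edge, ey left; unlocked points -y, locked points +ex
    return a.round(1),b.round(1),np.degrees(np.arctan2(d[0],-d[1]))
E
python3 - <<'E'
from ptr import *
w=cap('wrist'); print(ang(w,[(290,191),(243,135)]), ang(w,[(290,191),(252,145)]))
o=observe(); print(o['force'],o['ft_torque'])
E
```

```text
(array([198.3,   0.8]), array([210.1,  -5.3]), np.float64(62.502424338966534)) (array([198.3,   0.8]), array([207.9,  -4.1]), np.float64(62.95060763200677))
[ 0.73970555 -1.0805614   0.07918788] [ 0.7161055  -0.28911009  0.37470386]
```

>>> {"name": "carry_out", "arguments": {"plan": [{"xyz": [0, 0, 0], "turn": -0.1}, {"xyz": [0, 0, 0], "turn": -0.1}, {"xyz": [0, 0, 0], "turn": -0.1}, {"xyz": [0, 0, 0], "turn": 0}]}}

```text
time: 29.25
tool_pos: [499.4, 86.6, 122.2]
tcp_rot: [0.0, 0.232, 0.973, 0.001]
force: [0.3, 1.9, 3.0]
width: 30.9
```

Run:
```python
from ptr import *
o=observe(); print(o['tool_pos'],o['tcp_rot'],o['force'],o['ft_torque'],o['width'])
w=cap('wrist')
import pickle; pickle.dump(w,open('w24.pkl','wb'))
cv2.imwrite('pics/w24z.png',cv2.resize(w['frame'][180:384,150:360],None,fx=2.8,fy=2.8)[:,:,::-1])
```

```text
[499.36605371  86.63200228 122.21614623] [4.20857899e-05 2.31933649e-01 9.72731110e-01 9.84332929e-04] [0.27685523 1.88408169 2.98491486] [ 0.81700707 -0.12809614  0.1495516 ] 30.913988554617205
```

View pics/w24z.png

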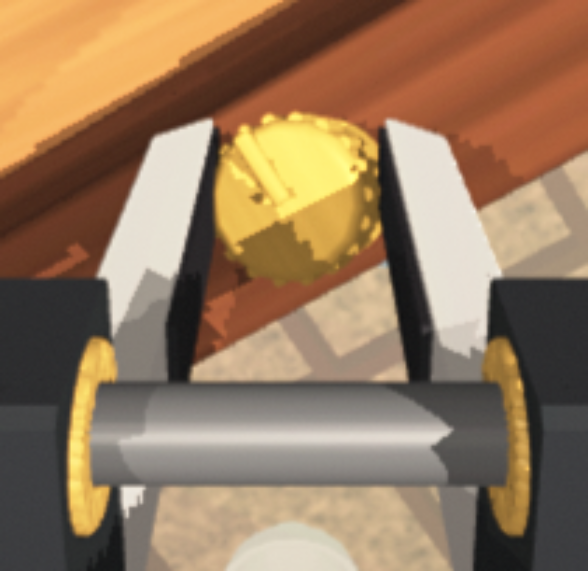

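Run:
```python
from ptr import *
import pickle
w=pickle.load(open('w24.pkl','rb'))
print(ang(w,[(283,200),(244,128)]),ang(w,[(292,193),(250,127)]))
```

```text
(array([197.8,   0.4]), array([212.7,   0.3]), np.float64(89.58305886040564)) (array([198.1,   2.5]), array([212.3,   1.4]), np.float64(85.57189035560162))
```

>>> {"name": "carry_out", "arguments": {"plan": [{"xyz": [0, 0, 0], "turn": -0.08}, {"xyz": [0, 0, 0], "turn": -0.07}, {"xyz": [0, 0, 0], "turn": 0}]}}

```text
time: 29.55
tool_pos: [499.3, 87.4, 122.0]
tcp_rot: [-0.0, 0.303, 0.953, 0.002]
force: [-0.3, 6.0, 2.7]
width: 31.8
```

Run:
```python
from ptr import *
o=observe(); print(o['tool_pos'],o['tcp_rot'],o['force'],o['ft_torque'],o['width'])
w=cap('wrist')
import pickle; pickle.dump(w,open('w25.pkl','wb'))
cv2.imwrite('pics/w25z.png',cv2.resize(w['frame'][180:384,150:360],None,fx=2.8,fy=2.8)[:,:,::-1])
```

```text
[499.32437579  87.36297723 122.01830331] [-3.00613672e-04  3.02996288e-01  9.52990350e-01  1.59763620e-03] [-0.31068574  6.02879251  2.71363287] [ 1.49019596 -0.10762274  0.49639712] 31.795476855777334
```

View pics/w25z.png

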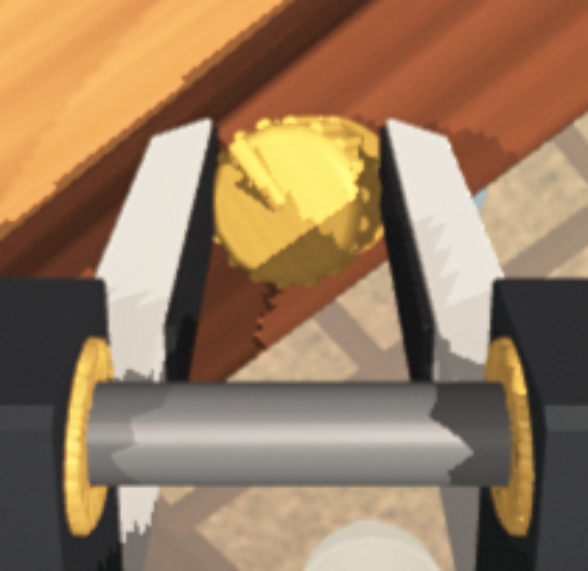

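>>> {"name": "carry_out", "arguments": {"plan": [{"xyz": [0, 0, 0], "turn": 0}, {"xyz": [0, 0, 0], "turn": 0}, {"xyz": [0, 0, 0], "turn": 0}, {"xyz": [0, 0, 0], "turn": 0.1}, {"xyz": [0, 0, 0], "turn": 0.1}, {"xyz": [0, 0, 0], "turn": 0.1}, {"xyz": [0, 0, 0], "turn": 0.1}, {"xyz": [0, 0, 0], "turn": 0.1}, {"xyz": [0, 0, 0], "turn": 0.1}, {"xyz": [0, 0, 0], "turn": 0.1}, {"xyz": [0, 0, 0], "turn": 0}, {"xyz": [0, 0, 0], "turn": 0}], "hand": 4.2}}

```text
time: 30.6
tool_pos: [499.0, 85.2, 121.5]
tcp_rot: [-0.001, -0.04, 0.999, -0.0]
force: [0.1, 0.3, 0.4]
width: 41.8
```

Run:
```python
from ptr import *
o=observe(); print(o['tool_pos'],o['tcp_rot'],o['force'],o['ft_torque'],o['width'])
w=cap('wrist')
import pickle; pickle.dump(w,open('w26.pkl','wb'))
cv2.imwrite('pics/w26z.png',cv2.resize(w['frame'][180:384,150:360],None,fx=2.8,fy=2.8)[:,:,::-1])
```

```text
[498.97788177  85.20053242 121.46137068] [-5.01085800e-04 -4.01328148e-02  9.99194176e-01 -3.24665527e-04] [0.11571399 0.31357035 0.36676868] [0.02578176 0.02857365 0.05776187] 41.82029319098642
```

View pics/w26z.png

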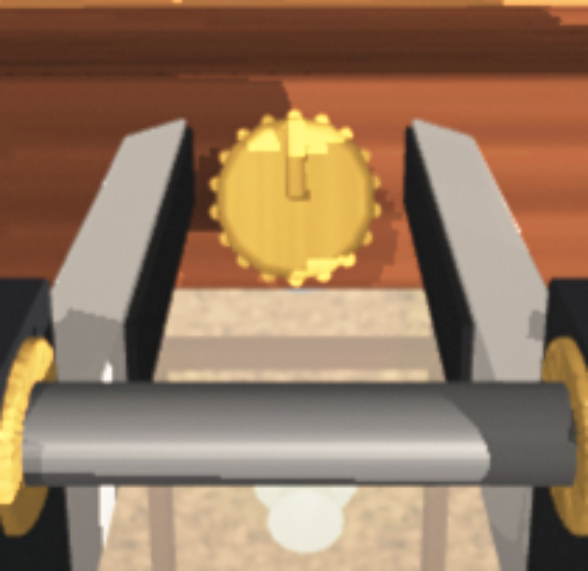

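>>> {"name": "carry_out", "arguments": {"plan": [{"xyz": [0, 0, 0], "turn": 0}, {"xyz": [0, 0, 0], "turn": 0}, {"xyz": [0, 0, 0], "turn": 0}, {"xyz": [0, 0, 0], "turn": 0}, {"xyz": [0.042, 0.004, -0.091], "turn": 0}, {"xyz": [0.042, 0.004, -0.091], "turn": 0}, {"xyz": [0.042, 0.004, -0.091], "turn": 0}, {"xyz": [0.042, 0.004, -0.091], "turn": 0}, {"xyz": [0.042, 0.004, -0.091], "turn": 0}, {"xyz": [0.042, 0.004, -0.091], "turn": 0}, {"xyz": [0, 0, 0], "turn": 0}], "hand": 2}}

```text
time: 31.57
tool_pos: [500.9, 85.0, 118.1]
tcp_rot: [-0.001, -0.041, 0.999, -0.001]
force: [-5.5, -6.7, 14.3]
width: 29.3
```

>>> {"name": "carry_out", "arguments": {"plan": [{"xyz": [0.042, 0.004, -0.091], "turn": 0}, {"xyz": [0.042, 0.004, -0.091], "turn": 0}, {"xyz": [0, 0, 0], "turn": 0}]}}

```text
time: 31.82
tool_pos: [501.0, 84.9, 117.8]
tcp_rot: [-0.001, -0.041, 0.999, -0.001]
force: [-9.7, -5.6, 26.1]
width: 29.4
```

>>> {"name": "carry_out", "arguments": {"plan": [{"xyz": [-0.06, -0.006, 0.13], "turn": 0}, {"xyz": [0, 0, 0], "turn": 0}]}}

```text
time: 31.98
tool_pos: [501.0, 85.0, 118.1]
tcp_rot: [-0.0, -0.041, 0.999, -0.001]
force: [-7.1, -5.7, 17.9]
width: 29.5
```

Run:
```python
from ptr import *
o=observe(); print(o['tool_pos'],o['tcp_rot'],o['force'],o['ft_torque'],o['width'])
w=cap('wrist');s=cap('side')
import pickle; pickle.dump(w,open('w27.pkl','wb'))
cv2.imwrite('pics/w27z.png',cv2.resize(w['frame'][180:384,150:360],None,fx=2.8,fy=2.8)[:,:,::-1])
cv2.imwrite('pics/s27z.png',cv2.resize(s['frame'][150:230,210:290],None,fx=7,fy=7,interpolation=cv2.INTER_CUBIC)[:,:,::-1])
```

```text
[500.96433009  84.96162345 118.05308805] [-4.81477776e-04 -4.13775139e-02  9.99142999e-01 -9.67811094e-04] [-7.13710085 -5.6920854  17.92704363] [-1.05662046  1.23794307  0.00365813] 29.514874623799823
```

View pics/w27z.png

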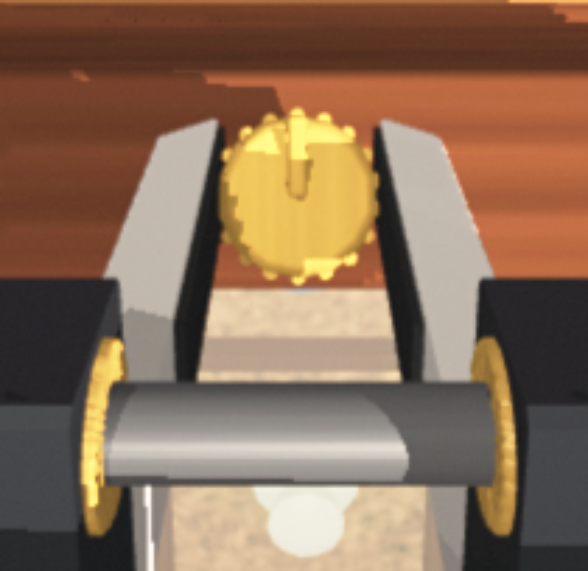

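View pics/s27z.png

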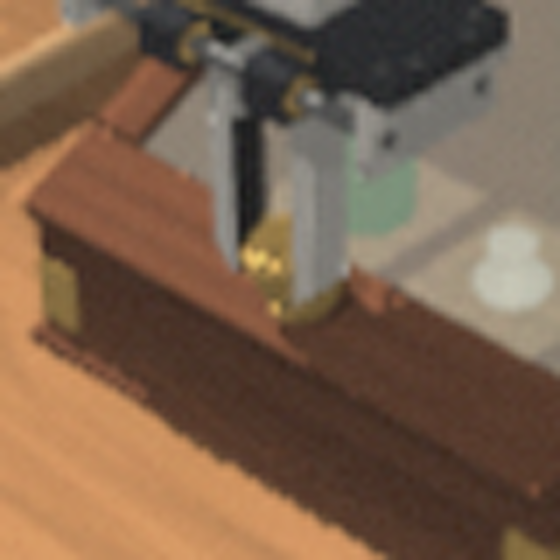

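>>> {"name": "carry_out", "arguments": {"plan": [{"xyz": [0, 0, 0], "turn": 0}, {"xyz": [0, 0, 0], "turn": 0}, {"xyz": [0, 0, 0], "turn": 0}, {"xyz": [0, 0, 0.5], "turn": 0}, {"xyz": [0, 0, 1.5], "turn": 0}, {"xyz": [0, 0, 2], "turn": 0}, {"xyz": [0, 0, 2], "turn": 0}, {"xyz": [0, 0, 1.5], "turn": 0}, {"xyz": [0, 0, 1.0], "turn": 0}, {"xyz": [0, 0, 0.5], "turn": 0}, {"xyz": [0, 0, 0], "turn": 0}, {"xyz": [0, 0, 0], "turn": 0}], "hand": 4.4}}

```text
time: 33.08
tool_pos: [501.7, 86.1, 205.2]
tcp_rot: [-0.0, -0.041, 0.999, 0.0]
force: [0.1, 0.0, -0.3]
width: 44.0
```

Run:
```python
from ptr import *
o=observe(); print(o['tool_pos'],o['tcp_rot'],o['force'],o['width'])
w=cap('wrist','w28');s=cap('side','s28')
import pickle; pickle.dump((w,s),open('w28.pkl','wb'))
for h in (47,50,55): print(h,lidpt(X,197,0,h),proj(w,lidpt(X,197,0,h)),proj(s,lidpt(X,197,0,h)))
cv2.imwrite('pics/w28z.png',cv2.resize(w['frame'][150:270,200:320],None,fx=5,fy=5,interpolation=cv2.INTER_CUBIC)[:,:,::-1])
cv2.imwrite('pics/s28z.png',cv2.resize(s['frame'][150:230,210:290],None,fx=7,fy=7,interpolation=cv2.INTER_CUBIC)[:,:,::-1])
```

```text
[501.71273664  86.06514147 205.20347563] [-4.87833446e-04 -4.11091154e-02  9.99154535e-01  1.36851333e-04] [ 0.05519215  0.0272239  -0.29391432] 44.04028074747874
47 [499.96648915  85.44950075 118.34066843] [254.75332572 200.16171787] [249.26550696 183.74432574]
50 [498.70342954  85.33933648 121.05959179] [254.72765518 199.60290681] [248.90848807 183.12374282]
55 [496.59833018  85.15572936 125.59113072] [254.68353285 198.64242676] [248.31044955 182.08421103]
```

View pics/w28z.png

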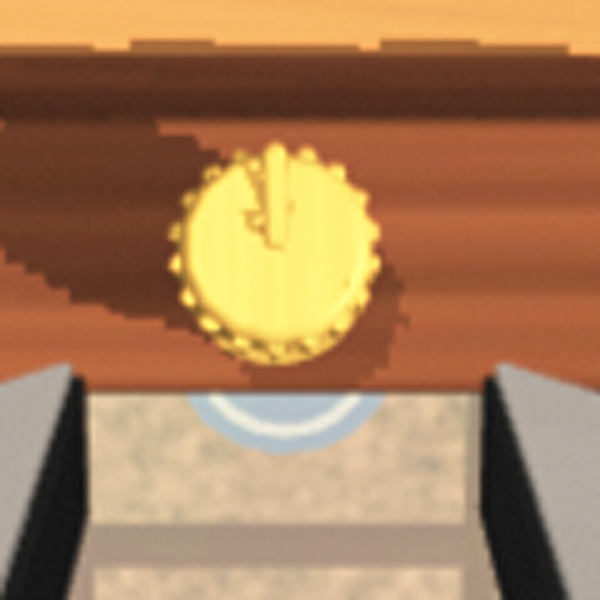

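View pics/s28z.png

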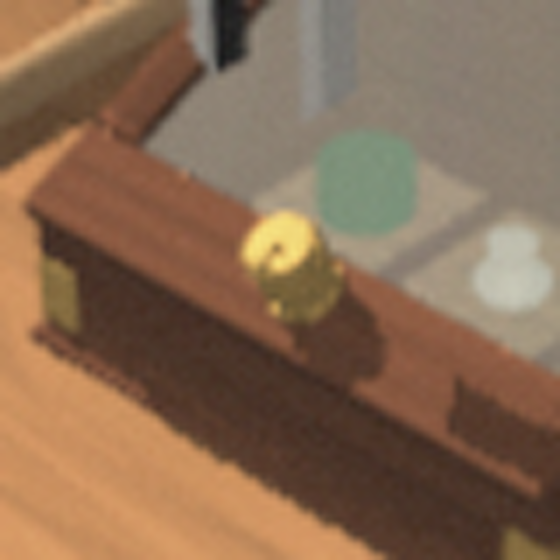

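Run:
```python
import cv2,numpy as np
a=cv2.imread('pics/s17.png')[165:210,230:275];b=cv2.imread('pics/s28.png')[165:210,230:275]
im=np.hstack([cv2.resize(x,None,fx=8.5,fy=8.5,interpolation=cv2.INTER_CUBIC) for x in (a,b)])
for k in range(0,45,5): cv2.line(im,(0,int(k*8.5)),(im.shape[1],int(k*8.5)),(255,255,0),1)
cv2.imwrite('pics/cmp.png',im)
# template shift of knob
g=lambda x:cv2.cvtColor(x,cv2.COLOR_BGR2HSV)
for n in ('s17','s28'):
    h=g(cv2.imread(f'pics/{n}.png'))[165:210,230:275]
    m=((h[...,0]>18)&(h[...,0]<32)&(h[...,1]>120)&(h[...,2]>150)).astype(np.uint8); ys,xs=np.nonzero(m); print(n,xs.min(),xs.max(),ys.min(),ys.max(),xs.mean(),ys.mean(),len(xs))
```

```text
s17 15 24 16 28 19.432835820895523 19.73134328358209 67
s28 15 25 16 29 19.560606060606062 19.818181818181817 66
```

View pics/cmp.png

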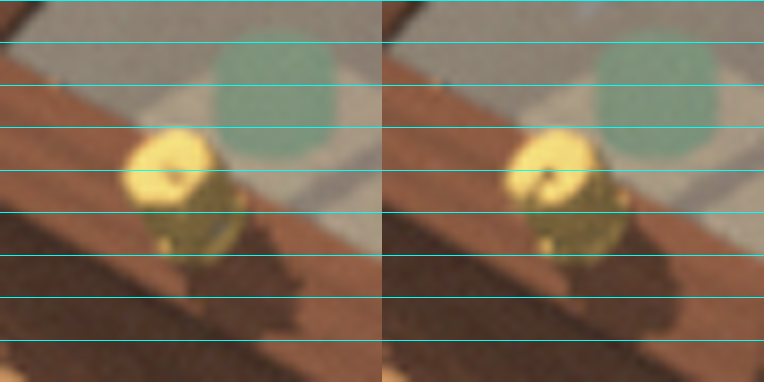

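>>> {"name": "carry_out", "arguments": {"plan": [{"xyz": [-0.3, -0.03, 0], "turn": 0}, {"xyz": [-0.3, -0.03, 0], "turn": 0}, {"xyz": [0, 0, -1.5], "turn": 0}, {"xyz": [0, 0, -1.5], "turn": 0}, {"xyz": [0, 0, -1.2], "turn": 0}, {"xyz": [0, 0, -0.8], "turn": 0}, {"xyz": [0, 0, -0.5], "turn": 0}, {"xyz": [0, 0, -0.2], "turn": 0}, {"xyz": [0, 0, 0], "turn": 0}], "hand": 0}}

```text
time: 33.93
tool_pos: [495.9, 85.3, 148.5]
tcp_rot: [-0.0, -0.041, 0.999, 0.0]
force: [0.0, 0.1, -0.4]
width: 0.5
```

>>> {"name": "carry_out", "arguments": {"plan": [{"xyz": [0.04, 0.0, -0.09], "turn": 0}, {"xyz": [0.04, 0.0, -0.09], "turn": 0}, {"xyz": [0.04, 0.0, -0.09], "turn": 0}, {"xyz": [0.04, 0.0, -0.09], "turn": 0}, {"xyz": [0.04, 0.0, -0.09], "turn": 0}]}}

```text
time: 34.35
tool_pos: [498.3, 85.4, 144.4]
tcp_rot: [0.0, -0.041, 0.999, 0.0]
force: [-0.1, -0.2, 0.2]
width: 0.4
```

>>> {"name": "carry_out", "arguments": {"plan": [{"xyz": [0.03, 0.0, -0.1], "turn": 0}, {"xyz": [0.03, 0.0, -0.1], "turn": 0}, {"xyz": [0.03, 0.0, -0.1], "turn": 0}, {"xyz": [0, 0.0, -0.1], "turn": 0}]}}

```text
time: 34.68
tool_pos: [499.0, 85.4, 140.2]
tcp_rot: [-0.0, -0.041, 0.999, 0.0]
force: [0.4, 0.1, -0.1]
width: 0.6
```

>>> {"name": "carry_out", "arguments": {"plan": [{"xyz": [0, 0.0, -0.1], "turn": 0}, {"xyz": [0, 0.0, -0.1], "turn": 0}]}}

```text
time: 34.85
tool_pos: [499.3, 85.4, 138.9]
tcp_rot: [0.0, -0.041, 0.999, 0.0]
force: [-1.6, 0.1, 9.4]
width: 0.5
```

>>> {"name": "carry_out", "arguments": {"plan": [{"xyz": [0, 0.0, -0.08], "turn": 0}, {"xyz": [0, 0, 0], "turn": 0}]}}

```text
time: 35.02
tool_pos: [499.4, 85.4, 138.9]
tcp_rot: [0.001, -0.041, 0.999, 0.0]
force: [-1.5, -0.6, 8.7]
width: 0.3
```

>>> {"name": "carry_out", "arguments": {"plan": [{"xyz": [0, 0.0, 0.5], "turn": 0}, {"xyz": [0, 0, 1], "turn": 0}, {"xyz": [0, 0, 2], "turn": 0}, {"xyz": [-1, 0, 3], "turn": 0}, {"xyz": [-2, 0, 3], "turn": 0}, {"xyz": [-2, 0, 3], "turn": 0}, {"xyz": [-2, 0, 2], "turn": 0}, {"xyz": [-1, 0, 1], "turn": 0}, {"xyz": [0, 0, 0], "turn": 0}, {"xyz": [0, 0, 0], "turn": 0}, {"xyz": [0, 0, 0], "turn": 0}]}}

```text
time: 35.93
tool_pos: [419.2, 85.3, 291.2]
tcp_rot: [-0.001, -0.041, 0.999, 0.0]
force: [-0.3, -0.5, -0.8]
width: 0.6
```

Run:
```python
from ptr import *
o=observe(); print(o['tool_pos'],o['force'],o['time'])
w=cap('wrist','w30');s=cap('side','s30');q=cap('scene','q30')
cv2.imwrite('pics/w30z.png',cv2.resize(w['frame'][150:384,130:400],None,fx=2.5,fy=2.5)[:,:,::-1])
cv2.imwrite('pics/q30z.png',cv2.resize(q['frame'][110:310,90:370],None,fx=2.8,fy=2.8)[:,:,::-1])
```

```text
[419.20350929  85.3023158  291.18433162] [-0.30770027 -0.46717795 -0.81676433] 35.9333
```

View pics/w30z.png

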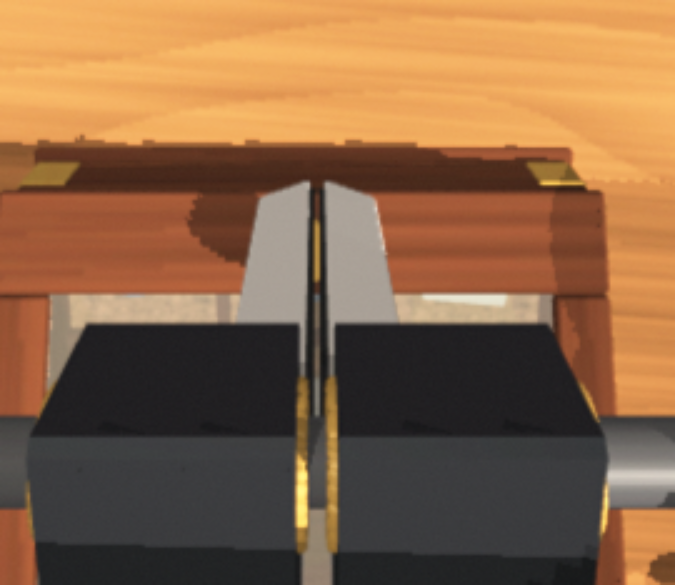

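View pics/s30.png

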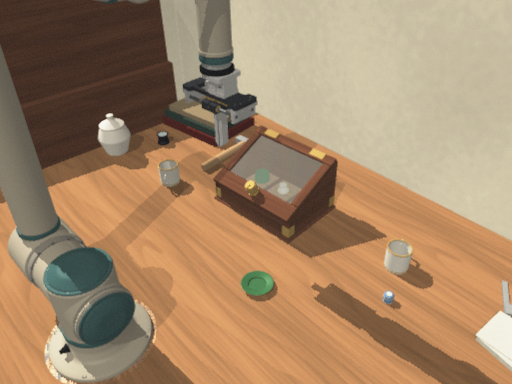

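View pics/q30z.png

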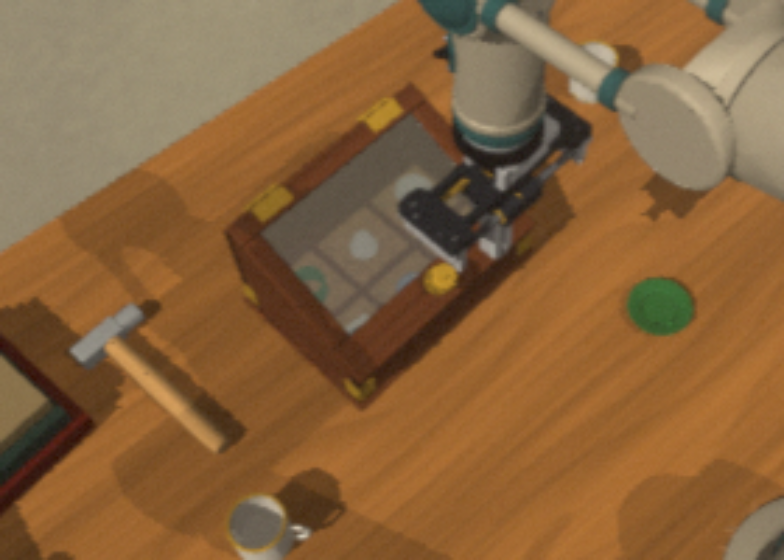

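Run:
```python
import cv2,numpy as np
for n in ('s17','s28','s30'):
    h=cv2.cvtColor(cv2.imread(f'pics/{n}.png'),cv2.COLOR_BGR2HSV)[165:210,230:275]
    m=((h[...,0]>18)&(h[...,0]<32)&(h[...,1]>120)&(h[...,2]>150)); ys,xs=np.nonzero(m); print(n,xs.mean(),ys.mean(),len(xs))
from h import *
print(workorder.finish_job())
```

```text
s17 19.432835820895523 19.73134328358209 67
s28 19.560606060606062 19.818181818181817 66
s30 19.560606060606062 19.818181818181817 66
the job is handed in; nothing more can be done
None
```

The trinket box is in the empty front-right well, the lid is shut, and the knob is turned to locked and pushed back in. I handed the job in at about 36 s. No verdict was reported.

**What I did**
- The moves only allow a vertical tool, so I first pushed the lid further open, to about 66° above horizontal, instead of leaning the tool in under it.
- I then gripped the larger box, lowered it until it touched the well floor at 4 N, and let go. The pictures showed it upright and the other pieces where they were.
- I closed the lid slowly with the closed fingertips until it met a firm stop at 13 N.
- I pulled the knob, turned it clockwise in two grips until the torque rose at its stop, pushed it in, and pressed it once more on top.

**Last checks**
- **Knob angle:** the pointer faces the front edge, at about 90° from where it started.
- **Knob depth:** in the side camera the knob sits within about 0.1 pixel of where it was before I pulled it; fully pulled would be about 1.7 pixels. The fingertips met its top at the expected height, and it did not give at 9 N.
- **Surroundings:** the lid looks shut, and the dish, hammer and cups show in the pictures as they were. I judged this by eye and did not measure it.

**Not confirmed**
- While pushing the knob in, the fingers moved only about 4 mm before meeting 26 N, although I had pulled it about 7 mm. Either the grip slipped or the knob had already sunk a little; the side view suggests it is seated.
- After the lid closed, the front rail hid the box, so I did not see it again. I also did not test the lock by pulling on the lid.

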